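# Draw the tube block out of the dry bath with its screw-in lifter

### The arm

A 6-joint arm with a two-finger parallel gripper is mounted at the origin on a cart in front of the work surface, level with it; the furniture and walls round the work are solid. World frame = base frame: x ahead of the robot, y to its left, z up, the work surface at z = 0. Lengths are in mm, angles in rad, forces in N, time in s.
With the tool pointing down it reaches from about 275 to 1000 mm from the base axis. Payload 8.4 kg.
Tool frame: the origin (TCP) lies between the finger pads; the fingertips stand 11 mm ahead of it and the grasp point (between the pads) lies 8 mm behind it; z points along the fingers, y is the direction in which the jaws open and shut (so a half turn about z gives the same grasp; the last joint's range is limited). The gripper opens to 85 mm and grips with 20 to 120 N. Pads are 22 mm wide; open, the fingers measure 114 mm over their backs; the gripper's body (76 mm by 85 mm) begins 54 mm behind the grasp point. The pads swing forward as they close: fully open they stand 13 mm farther back than shut.
Start: joints at [-1.209, 0.353, 1.633, -0, 1.155, -0.002], TCP at [222.391, -584.097, 205.281] pointing down, gripper open.
Joint ranges: [-2.63, 2.63], [-0.92, 2.1], [0.06, 2.66], [-1.3, 4.44], [0, 2.69], [-3.02, 3.02]. Speed limits (rad/s): [2.22, 2.22, 2.79, 3.14, 3.14, 3.14].

### API

Orientations are given as [roll, pitch, yaw] about the fixed x, y, z axes, in that order (R = Rz(yaw) Ry(pitch) Rx(roll)).
In Python, from rig import r, eyes gives the robot as it stands. The module is installed in compiled form; this text tells all that it offers.
- The arm moves only by the tool servo_tool, never from a script. Its argument "rows" is a list of rows, each a list of 3 entries, a list of its own where there are three numbers: the shift along the world's x, y, z in cm, then the turn about the world's z in rad, then the finger opening in cm, from 0 to 8.54. A call has 1 to 5 rows; each row shifts and turns the commanded pose from where the row before left it; what a row does not reach is not made up. A row lasts 1/12 s, in which the tool goes at most 41.7 mm and 7.16 degrees, less where a joint would pass 70% of its speed; a pose out of reach is approached as far as the arm can. A call is refused whole if a number of a shift passes 4.17 or a number of a turn 0.125, either way. A call with a gripper value outside its range is refused whole. The fingers move at their own pace and stop on an object; "squeeze" is the grip in N (left out, the last holds). Time passes only in rows, so rows that do not move let the fingers close. It gives the time, the measured TCP pose, the force and the opening at its end, in the units of the state.
- r.sense(): the state, without advancing time (a new reading comes with each control period).
- eyes.grab_frame(name): name is "scene" or "top" or "wrist"; returns a dict with "frame" (480x640x3 uint8, red, green, blue), "depth" (480x640 float32, mm along the optical axis (not along the pixel's ray), 0 where there is no reading), "vertical_fov" (degrees; the focal length in pixels is half the picture's height over the tangent of half this angle, whatever the lens; pixels are square), "cx", "cy" (the principal point, pixels), "camera_from_world" (4x4, takes a point from world to camera coordinates); the wrist camera has in their place "hand_eye" (4x4, takes a point from camera to tool coordinates, whose origin is the TCP and whose axes are the flange's). Camera axes: x right, y down, z forward; pixel columns grow to the right and rows downward; lengths in mm; the calibration is good to about 2 mm. The wrist camera is an equidistant fisheye: a pixel r from the principal point sees the ray r / f radians off the axis. A picture is of the moment at which its call begins: read the wrist's pose just before it.
- r.sign_off(): hands the job in, once; it reports no verdict.
The state is a dict: "clock": time; "qpos": joint angles; "qvel": joint speeds; "joint_efforts": joint torques, N m; "eef_pos": TCP position; "tcp_rot": TCP orientation; "contact_force": force on the tool from outside, world axes, zero at the start; "wrist_torque": the same for the moment, N m; "opening": opening from 0.0 (shut) to 1.0 (fully open).
Only numpy, scipy, OpenCV 4.12 (cv2) and the standard library are available. Lean on these libraries where they do the work, as an engineer would, in place of code of your own. Each camera call takes 0.05 s, during which the arm holds its last target.

### The job

The metal tube block has to come out of the dry-bath heater for cleaning, and it sits too deep in its well to be gripped: take the T-handled lifter from its wooden stand, set it in the tapped hole in the middle of the block and screw it in clockwise by feel until its collar is down on the block and hand-tight (about 0.25 N m), neither loose nor overtightened. Then draw the block straight up out of the well without jamming it, stand it upright in the middle of the round cork mat with the lifter still tight in it, and let go. Leave the dropper bottle, the tweezers and the glass dish where they are.

Things in the scene. Friction and masses are not known exactly. Their poses are not given: they have to be found in the camera images.
- heater: dry-bath heater, a heavy white box that does not move, 190 mm long (x: 128 mm in front of to 62 mm behind the well's middle) x 136 mm wide (y) x 70 mm high; origin on the bench under the middle of the rectangular well, sloped control desk towards its own -x, z up
- well_rim (a point): middle of the well's mouth, level with the heater's top, 70 mm above the bench; axes as the heater's. The well is 69.5 x 87 mm, 48 mm deep. A spring plate in its rear wall presses the block on the front wall, so it comes out with some drag (about 5 to 10 N besides the weight) until its base is about 13 mm below the rim
- block: aluminium tube block 64 mm (x) x 84 mm (y) x 44 mm high, 0.32 to 0.5 kg, in the well with its top face 4 mm below the rim; origin at the middle of its underside, z up. A tapped hole in the middle of the top, six plain 13 mm tube wells in two rows, 30 mm either side along y
- block_base (a point): middle of the underside of the block; axes as the block's
- block_hole (a point): middle of the tapped hole's mouth, on the block's top face, 44 mm above its base; z up along the hole. The hole is 24 mm wide and 34 mm deep, with a coarse right-hand two-start thread that leaves a free bore of 16 mm; lead 16 mm a turn, some play
- lifter: T-handled lifter, 88 mm long, 0.13 kg; origin at the rod's tip, z up along the rod. The steel rod is 14 mm thick, tapered at the last 4 mm; from about 8 to 19 mm above the tip it carries a short right-hand two-start thread, 21.6 mm over its crests. It stands loose in the stand's hole, its collar on the stand's top, 24 mm of rod inside
- lifter_grip (a point): middle of the lifter's T-bar: a straight black bar 66 mm long (along this x) x 12 mm wide (y) x 16 mm high; z up along the rod. 80 mm above the rod's tip, 56 mm above the underside of the collar
- lifter_collar (a point): middle of the rubber washer under the lifter's 34 mm collar, 24 mm above the tip. Set in the hole, thread rests on thread. How far to turn is not known beforehand: 90 to 300 degrees clockwise seen from above, sinking 16 mm a turn with under 0.1 N m. When the washer is down the play is taken up, then the moment climbs fast: 0.15 to 0.3 N m is hand-tight, 0.45 too much. It stays put when let go
- stand: fixed round wooden base, 72 mm across and 34 mm high, that holds the lifter in a 24 mm wide hole, 28 mm deep, in the middle of its top; origin at the centre of its underside
- mat: fixed round cork mat, 150 mm across, 6 mm thick; origin at the centre of its underside
- mat_top (a point): middle of the top of the cork mat
- dropper: bystander: small white dropper bottle, 27 mm across, 66 mm high, standing; origin under it
- tweezers: bystander: steel tweezers, 124 mm long, lying; origin under their middle
- dish: bystander: round glass dish, 61 mm across, 15 mm high; origin under it
Things that resemble listed ones, but are neither listed nor needed, are in the scene too. Leave any green or purple look-alike of the lifter alone.

How it is judged:
By the outcome, as a careful person would: the job done as asked, in the order asked, and still so for the second after the job is handed in, with the robot touching nothing.
It also fails if it takes over 72 s, if anything falls off the work surface, if the arm or the gripper's body presses on something with over 40 N, if the wrist force passes 120 N, or if a joint passes its speed limit or range.

## Working session

There is one attempt and no reset: what is moved stays moved. The work goes in short steps, Python scripts to look and compute and a tool call to move; the robot and the scene stay as the last step left them, time stands still between calls to the robot, and variables do not carry over. Pictures are saved under pics/ and viewed, and the job is handed in when it is done.

Besides the shell and the picture viewer there is one more tool, called as name(argument=value, ...) on one line, values as JSON. servo_tool: Moves the arm, as the interface text tells. Its arguments: {"type":"object","properties":{"rows":{"type":"array"},"squeeze":{"type":"number"}},"required":["rows"]}

```bash
mkdir -p pics
cat > h.py <<'E'
from rig import r, eyes
import numpy as np, cv2
def shot(n,f):
    d=eyes.grab_frame(n); cv2.imwrite('pics/'+f+'.png',d['frame'][:,:,::-1]); np.savez('pics/'+f+'.npz',**d); return d
def P(d,u,v,z=None):
    f=240/np.tan(np.radians(d['vertical_fov'])/2)
    C=np.linalg.inv(d['camera_from_world'])
    ray=np.array([(u-d['cx'])/f,(v-d['cy'])/f,1.])
    if z is None: 
        return (C@np.r_[ray*d['depth'][int(v),int(u)],1])[:3]
    o=C[:3,3]; w=C[:3,:3]@ray
    return o+w*(z-o[2])/w[2]
def cloud(d):
    f=240/np.tan(np.radians(d['vertical_fov'])/2)
    v,u=np.mgrid[:480,:640]; D=d['depth']
    X=np.stack([(u-d['cx'])/f*D,(v-d['cy'])/f*D,D,np.ones_like(D)],-1)
    W=X@np.linalg.inv(d['camera_from_world']).T
    W[D==0]=np.nan
    return W[...,:3]
E
python3 - <<'E'
from h import *
print(r.sense())
for n in('scene','top','wrist'):
    d=shot(n,n+'0'); print({k:v for k,v in d.items() if k not in('frame','depth')})
E
```

```text
{'clock': 0.0, 'qpos': array([-1.20939205e+00,  3.53605347e-01,  1.63413724e+00, -1.66167765e-06,
        1.15519256e+00, -2.38437334e-03]), 'qvel': array([ 1.67599739e-05, -3.76809392e-04, -9.90871452e-04,  2.18316117e-03,
        5.92933629e-04, -1.77273461e-03]), 'joint_efforts': array([ 3.44353946e-03, -6.05238891e+01, -3.42064583e+01,  1.31226034e-04,
        9.32964758e-03,  3.71153135e-06]), 'eef_pos': array([ 222.21502023, -583.61900319,  204.58710369]), 'tcp_rot': array([-3.14025016e+00, -1.68167595e-06,  3.63789320e-01]), 'contact_force': array([0.51822385, 0.63235442, 0.52842533]), 'wrist_torque': array([0.01930962, 0.00672082, 0.05865149]), 'opening': 1.0005093225329333}
{'vertical_fov': 47.87150823393352, 'cx': 318.95938622001466, 'cy': 231.99565413588115, 'camera_from_world': array([[-9.06360541e-01, -4.22393078e-01, -9.72915506e-03,
         4.48193015e+02],
       [-3.07020491e-01,  6.74267116e-01, -6.71641478e-01,
         2.53941013e+02],
       [ 2.90256761e-01, -6.05762284e-01, -7.40812438e-01,
         8.38818229e+02],
       [ 0.00000000e+00,  0.00000000e+00,  0
[... 233 characters left out ...]
],
       [-9.95470600e-01, -1.18749467e-02, -9.43253419e-02,
         5.40913170e+02],
       [ 9.42668446e-02,  5.39430662e-03, -9.95532352e-01,
         1.29375715e+03],
       [ 0.00000000e+00,  0.00000000e+00,  0.00000000e+00,
         1.00000000e+00]])}
{'vertical_fov': 65.70646984690485, 'cx': 320.5810560669729, 'cy': 238.15369973703804, 'hand_eye': array([[ 5.00707891e-04, -9.66420010e-01, -2.56967147e-01,
         6.60022267e+01],
       [ 9.99999692e-01,  6.39392340e-04, -4.56143192e-04,
         8.83469197e-01],
       [ 6.05128734e-04, -2.56966839e-01,  9.66420032e-01,
        -1.68731043e+02],
       [ 0.00000000e+00,  0.00000000e+00,  0.00000000e+00,
         1.00000000e+00]])}
```

View pics/top0.png

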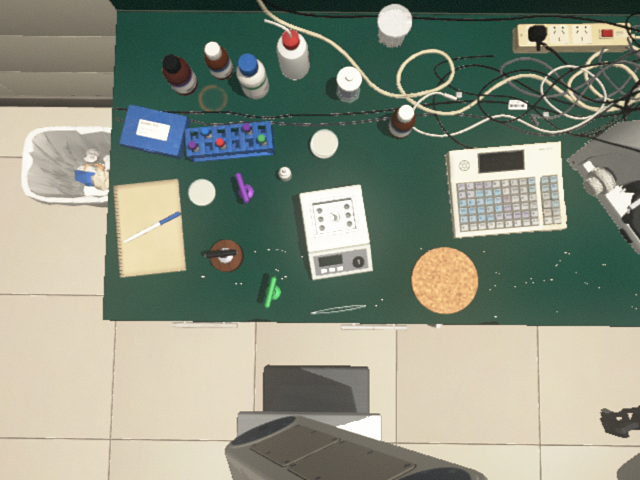

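View pics/scene0.png

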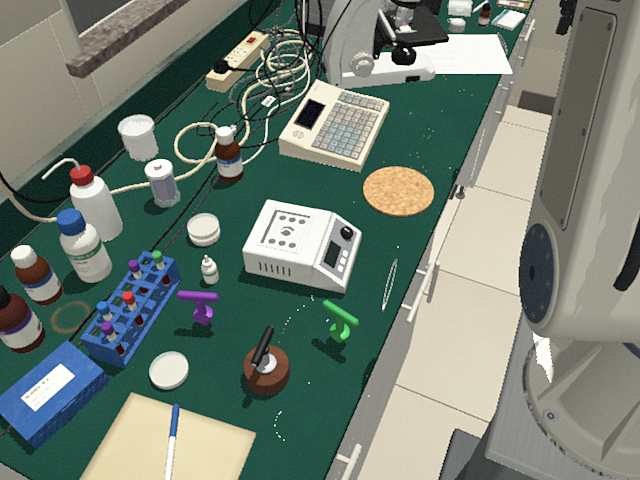

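Candidates for the lifter in the top view: the black one in the wooden stand (222,254), a green look-alike (271,290) and a purple one (244,187). I choose the black one in the stand and will check it in a close crop.

Run:
```python
from h import *
t=dict(np.load('pics/top0.npz')); s=dict(np.load('pics/scene0.npz'))
a=t['frame'][205:305,175:305,::-1]; b=t['frame'][180:285,290:380,::-1]
c=s['frame'][310:410,220:320,::-1]
R=lambda x:cv2.resize(x,(390,390),interpolation=cv2.INTER_CUBIC)
cv2.imwrite('pics/crop0.png',np.hstack([cv2.resize(a,(400,300),interpolation=2),cv2.resize(c,(300,300),interpolation=2)]))
cv2.imwrite('pics/crop1.png',np.hstack([cv2.resize(b,(400,466),interpolation=2),cv2.resize(s['frame'][190:300,235:370,::-1],(400,466),interpolation=2)]))
for nm,d in(('top',t),('scene',s)):
    W=cloud(d); h=cv2.cvtColor(d['frame'],cv2.COLOR_RGB2HSV); X,Y,Z=W[...,0],W[...,1],W[...,2]
    # mat
    m=(h[...,0]>8)&(h[...,0]<22)&(h[...,1]>90)&(h[...,2]>130)
    n,l,st,ce=cv2.connectedComponentsWithStats(m.astype(np.uint8)); i=1+st[1:,4].argmax()
    q=W[l==i]; q=q[~np.isnan(q[:,0])]; (cx,cy),rad=cv2.minEnclosingCircle(q[:,:2].astype(np.float32)); print(nm,'mat',ce[i],np.median(q,0),cx,cy,rad)
    e=cv2.fitEllipse(max(cv2.findContours((l==i).astype(np.uint8),0,1)[0],key=len)); print(' ell',P(d,*e[0],z=6))
    # heater
    k=(X>250)&(X<700)&(Y>-260)&(Y<60)&(Z>66)&(Z<74)
    n,l,st,ce=cv2.connectedComponentsWithStats(k.astype(np.uint8)); i=1+st[1:,4].argmax()
    q=W[l==i]; print(nm,'heat',ce[i],st[i],cv2.minAreaRect(q[:,:2].astype(np.float32)),np.median(q[:,2]))
    # lifter bar
    bc=P(d,*( (222,254) if nm=='top' else (262,347)),z=90); print('bar guess',bc)
    k=(np.hypot(X-bc[0],Y-bc[1])<70)&(Z>78)&(Z<130)
    q=W[k]; print(nm,'bar',len(q),cv2.minAreaRect(q[:,:2].astype(np.float32)),q.min(0),q.max(0))
    k=(np.hypot(X-bc[0],Y-bc[1])<70)&(Z>28)&(Z<36); q=W[k]; print(nm,'standtop',len(q),cv2.minEnclosingCircle(q[:,:2].astype(np.float32)))
```

```text
top mat [444.35829787 280.11375887] [ 448.47378523 -300.38083447    6.78329623] 448.1990966796875 -301.4245300292969 75.72372436523438
 ell [ 448.33083493 -300.67012062    6.        ]
top heat [334.58255227 220.34534968] [ 300  184   70   72 2774] ((572.885986328125, -51.7572021484375), (144.07479858398438, 135.129638671875), 9.331490516662598) 69.93702624060745
bar guess [495.82849468 186.21389326  90.        ]
top bar 197 ((497.2471008300781, 188.47137451171875), (15.596606254577637, 67.98446655273438), 2.9501237869262695) [488.74820959 154.58728262  81.64136042] [506.39930969 222.30502798 105.77059065]
top standtop 372 ((498.10467529296875, 188.20086669921875), 36.589664459228516)
scene mat [398.12409551 190.4931259 ] [ 447.48736309 -296.13416648    7.03844517] 448.5500183105469 -301.6954040527344 77.7861557006836
 ell [ 447.94259567 -296.87513171    6.        ]
scene heat [289.75072717 232.55846422] [ 242  199   94   68 3438] ((575.955810546875, -50.07373046875), (139.6257781982422, 138.60313415527344), 9.008140563964844) 69.93108635408618
bar guess [497.14031057 191.83999883  90.        ]
scene bar 411 ((497.31231689453125, 190.92088317871094), (14.393844604492188, 66.01844787597656), 6.410058498382568) [489.36541034 157.97571216  78.40468227] [506.55666009 223.91894882 101.88650336]
scene standtop 932 ((497.89569091796875, 189.15830993652344), 36.691627502441406)
```

View pics/crop0.png

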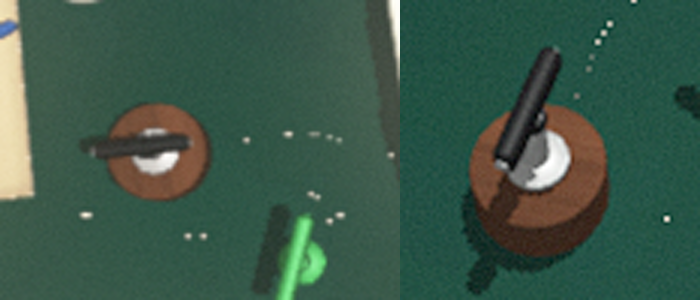

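View pics/crop1.png

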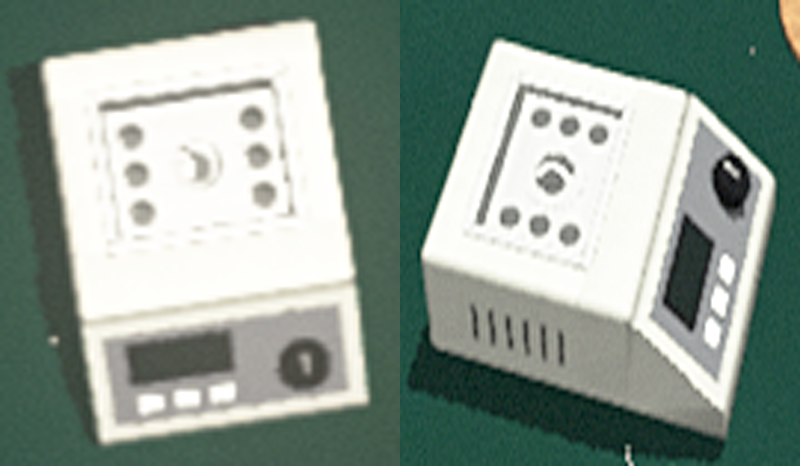

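The crop confirms the plain black T-bar on the wooden stand (bar centre at top px (222,254)). The block's hole is at about top px (334,217). Next I get its position from both cameras.

Run:
```python
from h import *
t=dict(np.load('pics/top0.npz')); s=dict(np.load('pics/scene0.npz'))
for nm,d,box in(('top',t,(300,180,370,250)),('scene',s,(250,195,340,280))):
    g=cv2.cvtColor(d['frame'],cv2.COLOR_RGB2GRAY); x0,y0,x1,y1=box
    G=cv2.resize(g[y0:y1,x0:x1],None,fx=4,fy=4,interpolation=2)
    m=((G<175)).astype(np.uint8)
    n,l,st,ce=cv2.connectedComponentsWithStats(m)
    for i in range(1,n):
        if 60<st[i,4]<1500:
            u,v=(ce[i]+.5)/4-.5+[x0,y0]; print(nm,st[i,4],round(u,1),round(v,1),P(d,u,v,z=66).round(1))
```

```text
top 1037 331.2 201.0 [615.8 -43.9  66. ]
top 270 346.2 206.0 [605.2 -76.8  66. ]
top 226 319.1 210.0 [595.8 -17.9  66. ]
top 243 347.7 214.4 [586.8 -80.2  66. ]
top 119 334.8 217.0 [580.7 -52.3  66. ]
top 235 320.3 218.6 [577.  -20.9  66. ]
top 242 349.1 223.0 [568.  -83.3  66. ]
top 200 321.8 227.2 [558.3 -24.3  66. ]
scene 330 282.1 217.4 [605.1 -75.8  66. ]
scene 352 291.7 219.4 [586.5 -78.8  66. ]
scene 338 301.5 221.3 [567.7 -81.7  66. ]
scene 274 288.9 227.8 [581.5 -57.6  66. ]
scene 561 285.6 232.5 [581.6 -44.6  66. ]
scene 375 271.5 240.7 [595.6 -16.3  66. ]
scene 396 281.6 242.7 [576.9 -19.7  66. ]
scene 380 291.7 244.9 [557.9 -22.6  66. ]
```

servo_tool(rows=[[[2.2, 3.3, 0.5], 0.125, 8.5], [[2.2, 3.3, 0.5], 0.125, 8.5], [[2.2, 3.3, 0.5], 0.125, 8.5], [[2.2, 3.3, 0.5], 0.125, 8.5], [[2.2, 3.3, 0.5], 0.125, 8.5]])

```text
clock: 0.57
eef_pos: [332.9, -417.4, 230.3]
tcp_rot: [-3.141, -0.0, 0.994]
contact_force: [1.5, -0.8, -0.5]
opening: 0.999
```

servo_tool(rows=[[[2.5, 3.5, -0.2], 0.125, 8.5], [[2.5, 3.5, -0.2], 0.125, 8.5], [[2.5, 3.5, -0.2], 0.125, 8.5], [[2.5, 3.5, -0.2], 0.125, 8.5], [[2.5, 3.5, -0.2], 0.125, 8.5]])

```text
clock: 0.98
eef_pos: [454.0, -247.9, 220.6]
tcp_rot: [3.142, 0.0, 1.62]
contact_force: [0.9, -1.3, 0.3]
opening: 0.996
```

servo_tool(rows=[[[2.5, 3.8, -0.2], 0.125, 8.5], [[2.5, 3.8, -0.2], 0.125, 8.5], [[2.5, 3.8, -0.2], 0.125, 8.5], [[2.5, 3.8, -0.2], 0.125, 8.5], [[2.5, 3.8, -0.2], 0.125, 8.5]])

```text
clock: 1.4
eef_pos: [568.4, -73.8, 211.3]
tcp_rot: [-3.141, 0.0, 2.245]
contact_force: [0.1, -0.2, -0.6]
opening: 0.994
```

servo_tool(rows=[[[0, 0, 0], 0.125, 8.5], [[0, 0, 0], 0.125, 8.5], [[0, 0, 0], 0.125, 8.5], [[0, 0, 0], 0.125, 8.5], [[0, 0, 0], 0.125, 8.5]])

```text
clock: 1.82
eef_pos: [567.5, -75.6, 211.1]
tcp_rot: [-3.141, -0.001, 2.87]
contact_force: [0.7, -0.0, -0.4]
opening: 0.998
```

servo_tool(rows=[[[0, 0, 0], 0.125, 8.5], [[0, 0, 0], 0.125, 8.5], [[0, 0, 0], 0.125, 8.5], [[0, 0, 0], 0.125, 8.5], [[0, 0, 0], 0.125, 8.5]])

```text
clock: 2.23
eef_pos: [567.6, -75.8, 211.2]
tcp_rot: [3.141, -0.0, -2.788]
contact_force: [-0.4, 0.3, 0.0]
opening: 0.995
```

servo_tool(rows=[[[0.7, 1.3, 0], 0.125, 8.5], [[0.7, 1.3, 0], 0.125, 8.5], [[0, 0, 0], 0.125, 8.5], [[0, 0, 0], 0.125, 8.5], [[0, 0, 0], 0.125, 8.5]])

```text
clock: 2.65
eef_pos: [581.6, -49.6, 211.1]
tcp_rot: [3.141, -0.0, -2.163]
contact_force: [0.2, 0.7, -0.1]
opening: 0.996
```

servo_tool(rows=[[[0, 0, 0], 0.12, 8.5], [[0, 0, 0], 0.12, 8.5], [[0, 0, 0], 0, 8.5], [[0, 0, 0], 0, 8.5]])

```text
clock: 2.98
eef_pos: [581.6, -49.9, 211.2]
tcp_rot: [3.141, -0.0, -1.933]
contact_force: [0.2, -0.2, 0.2]
opening: 0.996
```

```bash
cat >> h.py <<'E'
from scipy.spatial.transform import Rotation as Ro
def pose(s):
    T=np.eye(4); T[:3,:3]=Ro.from_euler('xyz',s['tcp_rot']).as_matrix(); T[:3,3]=s['eef_pos']; return T
def wray(d,u,v):
    f=240/np.tan(np.radians(d['vertical_fov'])/2)
    x,y=u-d['cx'],v-d['cy']; rr=np.hypot(x,y); th=rr/f
    k=np.sin(th)/max(rr,1e-9); return np.array([x*k,y*k,np.cos(th)])
def WP(d,T,u,v,z):
    M=T@d['hand_eye']; o=M[:3,3]; w=M[:3,:3]@wray(d,u,v); return o+w*(z-o[2])/w[2]
def WU(d,T,p): # world -> wrist px
    f=240/np.tan(np.radians(d['vertical_fov'])/2)
    c=np.linalg.inv(T@d['hand_eye'])@np.r_[p,1]; a=np.hypot(c[0],c[1]); th=np.arctan2(a,c[2])
    return d['cx']+f*th*c[0]/a, d['cy']+f*th*c[1]/a
def wshot(f):
    s=r.sense(); d=shot('wrist',f); np.savez('pics/'+f+'_T.npz',T=pose(s)); return s,d,pose(s)
E
python3 - <<'E'
from h import *
s,d,T=wshot('w1'); print(s['clock'],s['eef_pos'],s['tcp_rot'],s['qpos'])
print(WU(d,T,[581.7,-50,66]), WU(d,T,s['eef_pos']))
E
```

```text
2.9833 [581.57979548 -49.87076149 211.24307885] [ 3.14118390e+00 -1.21893965e-04 -1.93316368e+00] [-8.81068135e-02  2.83806878e-01  1.71745358e+00 -7.29754641e-06
  1.14075868e+00 -2.86732904e+00]
(np.float64(321.87724994643), np.float64(216.76656103386495)) (np.float64(323.18236418347004), np.float64(277.83526889499433))
```

View pics/w1.png

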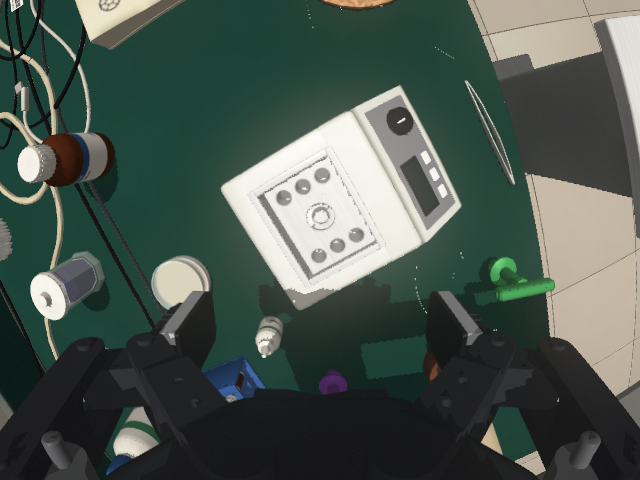

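The wrist view shows the heater with the hole at about (320,216), six wells around it and the jaws at either side. The predicted pixel was (322,217), a good match. Now I refine it with the wells.

Run:
```python
from h import *
d=dict(np.load('pics/w1.npz')); T=np.load('pics/w1_T.npz')['T']
g=cv2.cvtColor(d['frame'],cv2.COLOR_RGB2GRAY)
x0,y0,x1,y1=265,160,370,275
G=cv2.resize(g[y0:y1,x0:x1],None,fx=5,fy=5,interpolation=2); cv2.imwrite('pics/w1c.png',G)
for th in(150,):
    n,l,st,ce=cv2.connectedComponentsWithStats((G<th).astype(np.uint8))
    for i in range(1,n):
        if st[i,4]>150:
            u,v=(ce[i]+.5)/5-.5+[x0,y0]; print(th,st[i,4],round(u,1),round(v,1),WP(d,T,u,v,66).round(1))
```

```text
150 244 294.7 174.5 [590.2 -92.4  66. ]
150 557 326.2 177.9 [566.4 -80.2  66. ]
150 492 316.7 177.7 [573.8 -83.2  66. ]
150 2620 302.1 186.8 [588.2 -80.4  66. ]
150 260 268.7 189.9 [615.9 -88.2  66. ]
150 3354 282.6 197.2 [607.1 -78.   66. ]
150 12431 286.5 238.0 [617.4 -43.2  66. ]
150 447 321.3 208.5 [579.6 -57.   66. ]
150 260 314.2 212.6 [586.5 -55.8  66. ]
150 1899 358.6 233.7 [557.  -24.6  66. ]
150 372 351.1 236.5 [564.  -24.5  66. ]
150 2768 337.4 245.5 [578. -21.  66.]
150 1457 336.4 262.5 [584.3  -6.5  66. ]
150 2672 318.3 256.1 [597.2 -17.8  66. ]
150 1665 267.6 269.7 [644.7 -21.8  66. ]
```

View pics/w1c.png

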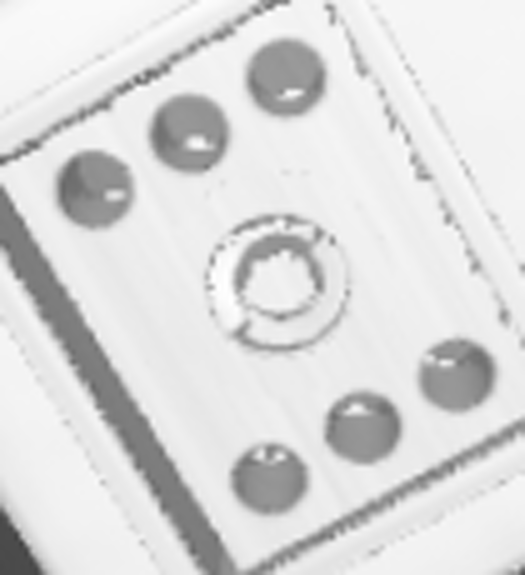

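Run:
```python
from h import *
d=dict(np.load('pics/w1.npz')); T=np.load('pics/w1_T.npz')['T']
for u,v in((320.0,215.6),(320.4,216.2)):
    p=WP(d,T,u,v,66); print(p,(np.linalg.inv(T)@np.r_[p,1])[:3])
```

```text
[582.85003063 -51.53371922  66.        ] [  1.0869772   -1.83661505 145.24247383]
[582.71471402 -50.91767919  66.        ] [  0.55891089  -1.49170655 145.24255045]
```

servo_tool(rows=[[[-1.7, 4.1, 0], 0.09, 8.5], [[-1.7, 4.1, 0], 0.09, 8.5], [[-1.7, 4.1, 0], 0.09, 8.5], [[-1.7, 4.1, 0], 0.09, 8.5], [[-1.6, 4.1, 0], 0.08, 8.5]])

```text
clock: 3.45
eef_pos: [501.7, 144.2, 211.5]
tcp_rot: [-3.141, 0.0, -1.489]
contact_force: [0.8, 0.1, 0.5]
opening: 0.994
```

servo_tool(rows=[[[0, 1.8, 0], 0, 8.5], [[0, 1.7, 0], 0, 8.5], [[0, 0, 0], 0, 8.5], [[0, 0, 0], 0, 8.5]])

```text
clock: 3.78
eef_pos: [502.6, 178.3, 211.4]
tcp_rot: [3.142, -0.0, -1.49]
contact_force: [0.6, -0.4, 0.3]
opening: 0.992
```

Run:
```python
from h import *
s,d,T=wshot('w2'); print(s['clock'],s['eef_pos'],s['tcp_rot'],s['qpos'])
print(WU(d,T,[497.5,189.5,90]), WU(d,T,[498,189,34]))
```

```text
3.7833 [502.61167086 178.34578767 211.41371115] [ 3.14155940e+00 -2.18666709e-04 -1.49000597e+00] [ 3.38306179e-01  2.04369207e-01  1.82235780e+00 -2.26071397e-04
  1.11495350e+00 -2.88397730e+00]
(np.float64(327.372793891672), np.float64(237.59961916617124)) (np.float64(325.9104803734478), np.float64(221.94352628260174))
```

View pics/w2.png

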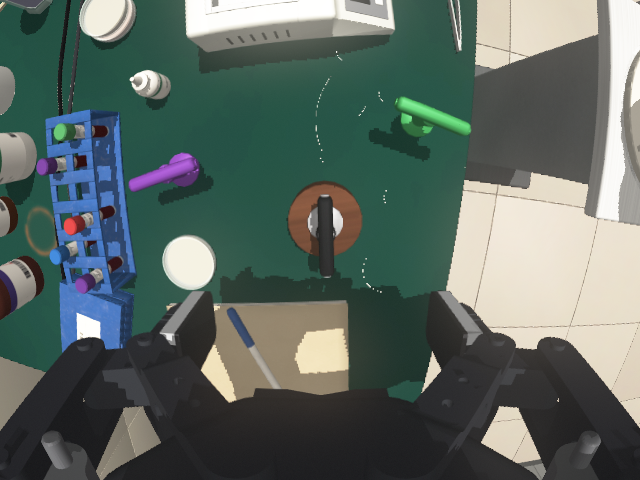

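The wrist view shows the black bar from (325,196) to (326,277), aligned with the jaws, on the wooden stand centred near (325,219). I fit its pose.

Run:
```python
from h import *
d=dict(np.load('pics/w2.npz')); T=np.load('pics/w2_T.npz')['T']
f=d['frame']; x0,y0,x1,y1=280,175,372,285
G=cv2.resize(f[y0:y1,x0:x1,::-1],None,fx=5,fy=5,interpolation=2); cv2.imwrite('pics/w2c.png',G)
g=f.max(2); m=np.zeros_like(g); m[190:282,310:342]=(g[190:282,310:342]<60)
n,l,st,ce=cv2.connectedComponentsWithStats(m); i=1+st[1:,4].argmax(); print(st[i],ce[i])
v,u=np.nonzero(l==i); q=np.array([WP(d,T,a,b,98)[:2] for a,b in zip(u,v)],np.float32); print(cv2.minAreaRect(q))
# wooden stand circle
h=cv2.cvtColor(f,cv2.COLOR_RGB2HSV); m=((h[...,0]<14)&(h[...,1]>110)&(h[...,2]>50)).astype(np.uint8); m[:170]=0;m[270:]=0;m[:,:270]=0;m[:,380:]=0
c=max(cv2.findContours(m,0,1)[0],key=len); hu=cv2.convexHull(c)[:,0]
q=np.array([WP(d,T,a,b,34)[:2] for a,b in hu],np.float32); print(cv2.minEnclosingCircle(q),cv2.fitEllipse(q))
```

```text
[ 310  197   32   85 1477] [324.52064997 243.46513202]
((498.9302673339844, 189.68893432617188), (25.27678871154785, 68.8252182006836), 4.616250038146973)
((499.5386657714844, 186.8159942626953), 36.14726257324219) ((499.3940124511719, 187.18955993652344), (69.79931640625, 72.46199798583984), 6.280115127563477)
```

View pics/w2c.png

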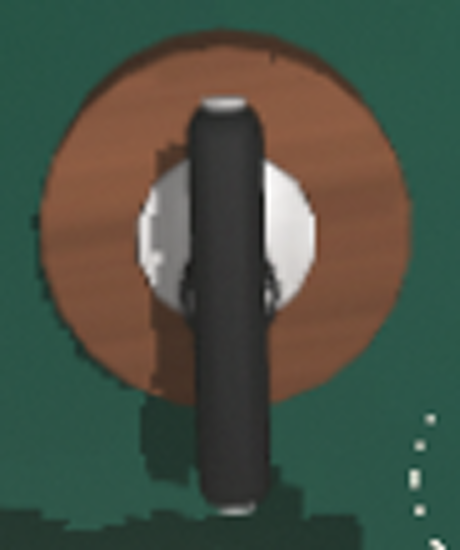

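Run:
```python
from h import *
d=dict(np.load('pics/w2.npz')); T=np.load('pics/w2_T.npz')['T']
px=lambda a,b:((a+.5)/5-.5+280,(b+.5)/5-.5+175)
A=WP(d,T,*px(225,97),92);B=WP(d,T,*px(236,515),92); print(A,B,(A+B)/2,np.linalg.norm(A-B),np.degrees(np.arctan2(*(B-A)[:2])))
A=WP(d,T,*px(225,110),98);B=WP(d,T,*px(234,500),98); print(A,B,(A+B)/2,np.linalg.norm(A-B),np.degrees(np.arctan2(*(B-A)[:2])))
for z in(40,42): print('collar',WP(d,T,*px(227.5,236),z))
```

```text
[502.74394187 154.01268474  92.        ] [495.08187835 223.21604561  92.        ] [498.91291011 188.61436518  92.        ] 69.62623336337447 -6.3179466116948415
[502.70583361 155.16669704  98.        ] [495.91990405 218.34676884  98.        ] [499.31286883 186.75673294  98.        ] 63.54345216203565 -6.130418667954761
collar [498.95887912 187.60583389  40.        ]
collar [499.01774642 187.16661525  42.        ]
```

servo_tool(rows=[[[-0.2, 0.5, -1.5], 0.027, 8.5], [[-0.19, 0.47, -1.5], 0, 8.5], [[0, 0, -1.5], 0, 8.5], [[0, 0, -1.5], 0, 8.5], [[0, 0, 0], 0, 8.5]])

```text
clock: 4.25
eef_pos: [497.3, 185.6, 148.8]
tcp_rot: [3.137, -0.001, -1.465]
contact_force: [-0.7, -1.2, 0.8]
opening: 0.995
```

Run:
```python
from h import *
s,d,T=wshot('w3'); print(s['clock'],s['eef_pos'],s['tcp_rot'],s['qpos'])
a=cv2.resize(d['frame'][200:380,250:400,::-1],(480,576),interpolation=2)
t=dict(np.load('pics/scene0.npz'))
b=cv2.resize(t['frame'][320:400,235:295,::-1],(320,427),interpolation=2); b=np.vstack([b,np.zeros((149,320,3),np.uint8)])
cv2.imwrite('pics/w3c.png',np.hstack([a,b]))
print(WU(d,T,[498.7,188,90]))
```

```text
4.25 [497.25724126 185.64025041 148.84100424] [ 3.13718636e+00 -1.41215725e-03 -1.46491337e+00] [ 3.54675380e-01  2.74533958e-01  1.88538812e+00 -3.40160005e-04
  9.86288948e-01 -2.89260877e+00]
(np.float64(319.4636566313144), np.float64(248.83279577458896))
```

View pics/w3c.png

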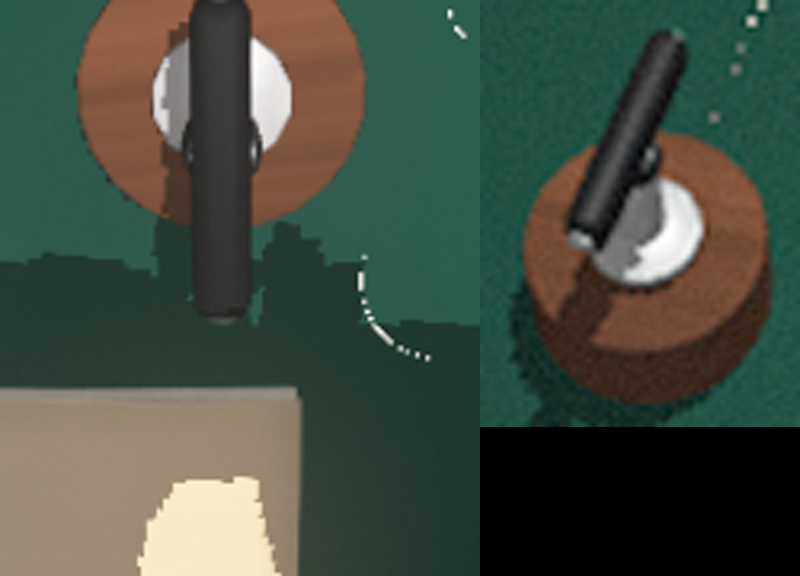

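Run:
```python
from h import *
s=r.sense(); print(s['eef_pos'],s['clock'])
d=dict(np.load('pics/w3.npz')); T=np.load('pics/w3_T.npz')['T']
print(WP(d,T,319.4,230.2,41))
for z in(60,70,75,80,85): print(z,WP(d,T,319.4,245.3,z)[:2],np.linalg.norm(WP(d,T,307.4,245.3,z)-WP(d,T,331.7,245.3,z)))
```

```text
[497.98539027 186.0272121  150.27041045] 4.3
[498.75626418 187.69887109  41.        ]
60 [498.06970502 194.23863246] 17.533818046790618
70 [498.37575789 191.38179585] 16.853319003745238
75 [498.52878432 189.95337755] 16.513069482222544
80 [498.68181075 188.52495924] 16.172819960699854
85 [498.83483719 187.09654094] 15.832570439177166
```

servo_tool(rows=[[[0, 0, -1.6], 0, 6.0], [[0, 0, -1.6], 0, 4.0], [[0, 0, -1.6], 0, 4.0], [[0, 0, -0.8], 0, 4.0], [[0, 0, 0], 0, 4.0]])

```text
clock: 4.72
eef_pos: [498.3, 186.8, 94.7]
tcp_rot: [3.14, -0.001, -1.464]
contact_force: [-0.4, -0.1, 0.6]
opening: 0.471
```

servo_tool(rows=[[[0, 0, 0], 0, 4.0], [[0, 0, 0], 0, 4.0]])

```text
clock: 4.88
eef_pos: [499.7, 187.7, 96.6]
tcp_rot: [-3.14, 0.0, -1.463]
contact_force: [-0.6, 0.3, 0.3]
opening: 0.474
```

Run:
```python
from h import *
s,d,T=wshot('w4'); print(s['clock'],s['eef_pos'],s['tcp_rot'],s['qpos'],s['wrist_torque'],s['contact_force'])
```

```text
4.8833 [499.69492603 187.65999812  96.57559925] [-3.14015657e+00  3.35804809e-04 -1.46284235e+00] [ 3.56460971e-01  3.46218970e-01  1.92438670e+00 -3.62893478e-05
  8.69512425e-01 -2.89306203e+00] [-0.04334823  0.02647846  0.03451055] [-0.55926736  0.34273454  0.28450298]
```

View pics/w4.png

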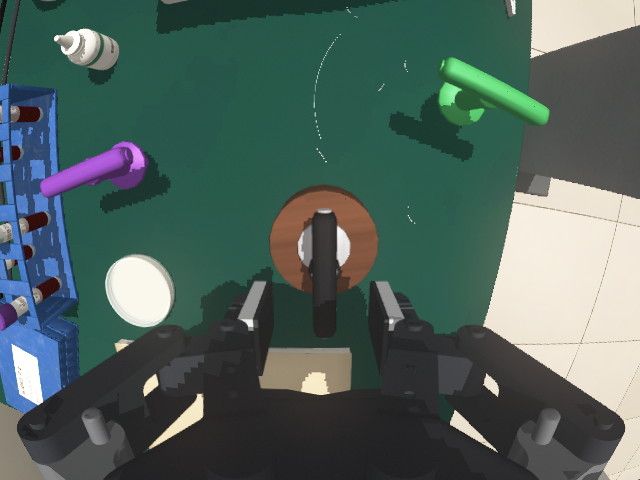

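servo_tool(rows=[[[-0.1, 0, 0], 0, 2.0], [[0, 0, 0], 0, 2.0], [[0, 0, 0], 0, 2.0], [[0, 0, 0], 0, 2.0]], squeeze=40)

```text
clock: 5.27
eef_pos: [498.0, 187.7, 95.7]
tcp_rot: [-3.141, 0.0, -1.462]
contact_force: [-0.3, -0.1, 0.1]
opening: 0.23
```

Run:
```python
from h import *
s,d,T=wshot('w5'); print(s['clock'],s['eef_pos'],s['tcp_rot'],s['wrist_torque'],s['contact_force'],s['opening'])
cv2.imwrite('pics/w5c.png',cv2.resize(d['frame'][190:370,230:410,::-1],(600,600),interpolation=2))
```

```text
5.2667 [497.96420019 187.68098337  95.7352357 ] [-3.14118859e+00  9.15979772e-05 -1.46227760e+00] [-0.0193248  -0.01320573 -0.05578265] [-0.27743175 -0.08368442  0.08149088] 0.22974388331406326
```

View pics/w5c.png

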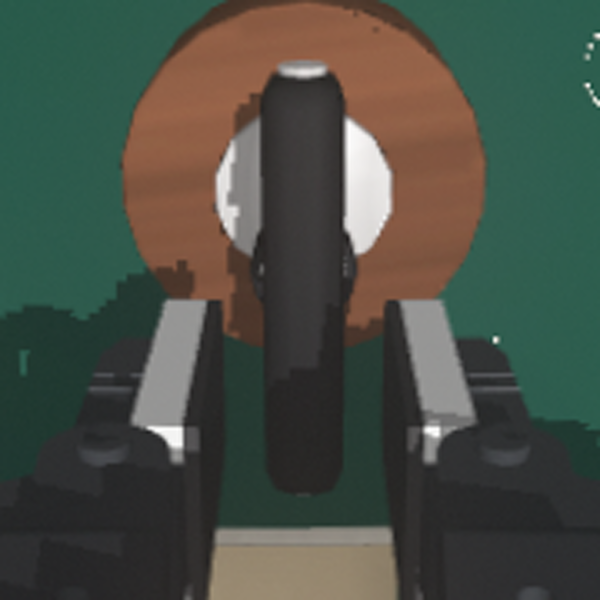

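Run:
```python
from h import *
d=dict(np.load('pics/w5.npz')); T=np.load('pics/w5_T.npz')['T']
for p in([11,10,11],[11,10,8],[11,10,-20],[-11,10,8],[0,0,0],[0,0,-8]):
    u,v=WU(d,T,(T@np.r_[p,1])[:3]); print(p,round((u-230)*600/180),round((v-190)*600/180))
# bar centre in tool frame
for a,b in((305,68),(303,490)):
    p=WP(d,T,230+a*.3,190+b*.3,92); print(p,(np.linalg.inv(T)@np.r_[p,1])[:3])
```

```text
[11, 10, 11] 376 203
[11, 10, 8] 377 209
[11, 10, -20] 389 273
[-11, 10, 8] 374 344
[0, 0, 0] 310 297
[0, 0, -8] 310 317
[502.30624171 154.83383375  92.        ] [33.12454072 -0.75745303  3.73250794]
[495.18239797 222.35024546  92.        ] [-34.76626748  -0.98793505   3.73881974]
```

Run:
```python
from h import *
d=dict(np.load('pics/w5.npz')); T=np.load('pics/w5_T.npz')['T']
def P3(a,b):
    u,v=230+a*.3,190+b*.3; w=wray(d,u,v); z=d['depth'][int(round(v)),int(round(u))]; p=w/w[2]*z
    return (d['hand_eye']@np.r_[p,1])[:3].round(1)
for a,b in((190,310),(190,360),(165,420),(212,330),(214,400),(214,470),(214,560),(180,440),(408,310),(425,360),(300,100),(300,250),(300,400),(300,470),(345,255),(350,270),(260,280)): print(a,b,P3(a,b))
```

```text
190 310 [ 11.6 -14.2 -34.3]
190 360 [ 11.7 -13.  -48.8]
165 420 [ 11.6 -14.3 -62.6]
212 330 [ 11.4 -11.3 -39.8]
214 400 [  3.4 -11.1 -41.5]
214 470 [ -4.6 -11.2 -43.4]
214 560 [-102.1  -22.4   84.7]
180 440 [  9.7 -12.8 -63.1]
408 310 [ 11.7  11.3 -34.4]
425 360 [ 11.3  12.  -47.8]
300 100 [29.6 -1.5 -1.6]
300 250 [ 8.2 -1.4 -2.7]
300 400 [-15.3  -1.4  -3.1]
300 470 [-27.2  -1.4  -3.1]
345 255 [ 2.4  5.5 11.4]
350 270 [-0.2  6.3 12. ]
260 280 [-2.  -7.7 12.1]
```

Run:
```python
from h import *
d=shot('scene','s5'); 
cv2.imwrite('pics/s5c.png',cv2.resize(d['frame'][200:420,150:420,::-1],(800,652),interpolation=2)[:600])
print(r.sense()['eef_pos'])
d=dict(np.load('pics/w1.npz'))
for u,v in((200,297),(195,310),(210,300),(437,297),(445,300)):
    w=wray(d,u,v); z=d['depth'][v,u]; print((d['hand_eye']@np.r_[w/w[2]*z,1])[:3].round(1))
```

```text
[497.88725404 187.64819191  95.56966369]
[ 11.1 -45.1 -49.5]
[ 11.2 -43.5 -60.5]
[  6.9 -43.6 -42.9]
[ 11.   41.1 -49.1]
[ 11.3  43.  -52.7]
```

View pics/s5c.png

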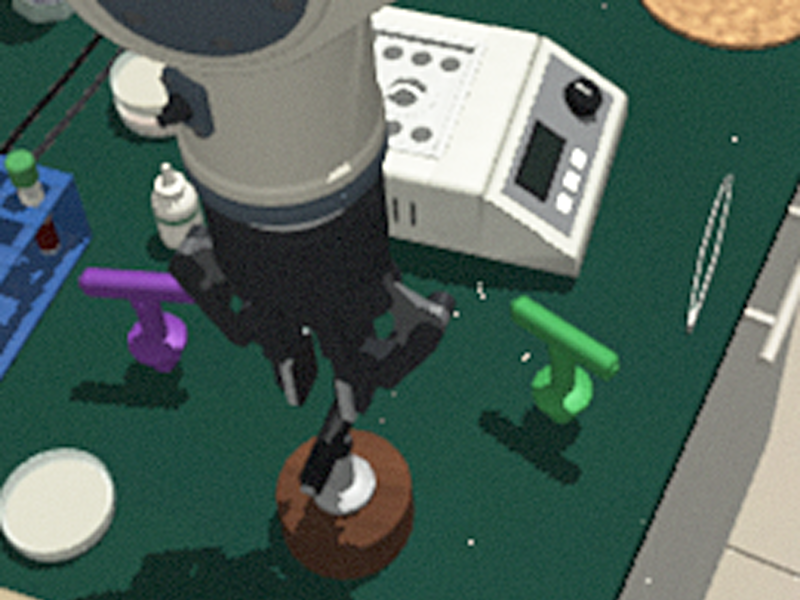

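Run:
```python
from h import *
d=dict(np.load('pics/s5.npz')); W=cloud(d)
for a,b in((290,395),(297,385),(345,415),(345,400),(335,440),(320,470)):
    u,v=150+a*270/800,200+b*220/652; print(a,b,W[int(round(v)),int(round(u))].round(1))
X,Y,Z=W[...,0],W[...,1],W[...,2]
k=(np.hypot(X-498,Y-188)<45)
for lo in range(80,180,6):
    q=W[k&(Z>=lo)&(Z<lo+6)]; 
    if len(q): print(lo,len(q),q.min(0).round(),q.max(0).round())
```

```text
290 395 [510.3 201.  133.5]
297 385 [508.3 197.9 138.2]
345 415 [483.9 197.4 127.4]
345 400 [482. 198. 143.]
335 440 [492.9 195.4  95.7]
320 470 [490.8 214.1  95.6]
80 22 [490. 179.  80.] [495. 221.  86.]
86 37 [489. 182.  86.] [498. 223.  92.]
92 137 [489. 175.  92.] [506. 223.  98.]
98 85 [490. 181.  98.] [503. 221. 101.]
116 1 [509. 195. 120.] [509. 195. 120.]
122 34 [481. 180. 123.] [513. 201. 128.]
128 53 [475. 177. 129.] [521. 201. 134.]
134 62 [474. 181. 134.] [522. 201. 140.]
140 64 [475. 178. 140.] [521. 202. 146.]
146 62 [475. 178. 146.] [522. 201. 152.]
152 55 [475. 180. 152.] [514. 201. 158.]
158 56 [474. 178. 158.] [528. 203. 164.]
164 97 [459. 175. 165.] [537. 205. 170.]
170 158 [454. 175. 170.] [541. 207. 176.]
176 184 [454. 173. 176.] [543. 206. 182.]
```

Both the wrist depth and the scene depth put the fingertips about 30 mm behind the reported TCP, so they are still above the bar. The interface text says 11 mm ahead of it. I trust the pictures and descend with the jaws wider, then look again.

servo_tool(rows=[[[0, 0, 0], 0, 4.0], [[0, 0, 0], 0, 4.0], [[0, 0, -1.3], 0, 4.0], [[0, 0, -1.3], 0, 4.0], [[0, 0, -1.0], 0, 4.0]])

```text
clock: 5.78
eef_pos: [497.7, 187.6, 58.7]
tcp_rot: [3.141, -0.0, -1.462]
contact_force: [-0.4, 0.2, -0.3]
opening: 0.464
```

servo_tool(rows=[[[0, 0, 0], 0, 3.0], [[0, 0, 0], 0, 2.4], [[0, 0, 0], 0, 2.4]])

```text
clock: 6.03
eef_pos: [498.1, 187.7, 59.8]
tcp_rot: [-3.141, 0.0, -1.462]
contact_force: [1.1, 0.5, 1.0]
opening: 0.28
```

Run:
```python
from h import *
s,d,T=wshot('w6'); print(s['clock'],s['eef_pos'],s['tcp_rot'],s['wrist_torque'],s['contact_force'],s['opening'])
cv2.imwrite('pics/w6c.png',cv2.resize(d['frame'][190:430,200:440,::-1],(600,600),interpolation=2))
d=shot('scene','s6'); W=cloud(d)
cv2.imwrite('pics/s6c.png',cv2.resize(d['frame'][260:420,200:360,::-1],(600,600),interpolation=2)[:600])
X,Y,Z=W[...,0],W[...,1],W[...,2]
k=(np.hypot(X-498,Y-188)<45)
for lo in range(75,130,5):
    q=W[k&(Z>=lo)&(Z<lo+5)]; 
    if len(q): print(lo,len(q),q.min(0).round(),q.max(0).round())
```

```text
6.0333 [498.1276672  187.65714414  59.79330236] [-3.14134520e+00  2.93024372e-05 -1.46236968e+00] [-0.00853635 -0.01911519  0.01698162] [1.05180218 0.48317575 0.95519535] 0.27995343200834444
75 4 [491. 193.  76.] [493. 195.  79.]
80 8 [491. 191.  81.] [493. 197.  85.]
85 30 [480. 180.  85.] [512. 223.  90.]
90 75 [478. 179.  90.] [523. 224.  95.]
95 232 [473. 177.  95.] [523. 223. 100.]
100 58 [473. 180. 100.] [523. 218. 105.]
105 50 [473. 180. 105.] [523. 201. 110.]
110 48 [473. 179. 110.] [523. 202. 115.]
115 42 [473. 180. 115.] [516. 202. 120.]
120 44 [472. 179. 120.] [518. 202. 125.]
125 38 [471. 181. 125.] [536. 203. 130.]
```

View pics/w6c.png

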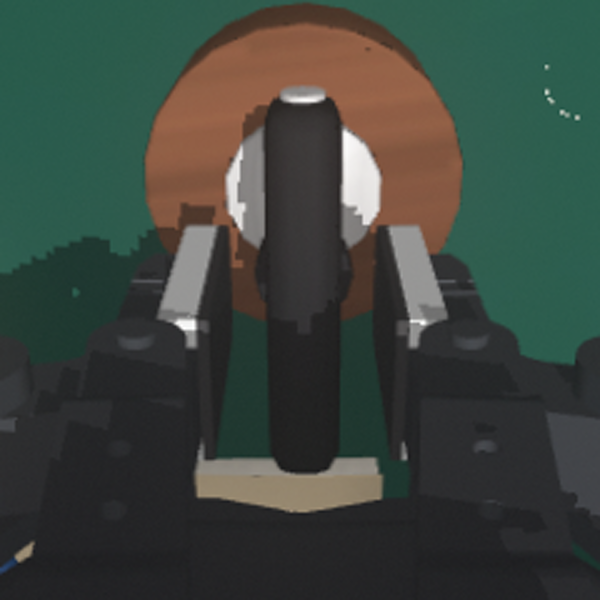

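View pics/s6c.png

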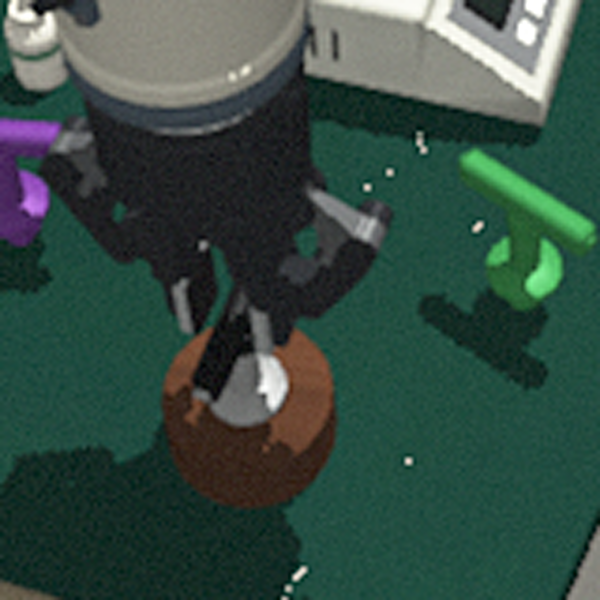

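The fingertips are now beside the bar, with tips at z about 86 and the bar centred between them. Lower 4 mm and grip.

servo_tool(rows=[[[0, 0, -0.35], 0, 2.4], [[0, 0, 0], 0, 1.0], [[0, 0, 0], 0, 0.4], [[0, 0, 0], 0, 0.4], [[0, 0, 0], 0, 0.4]], squeeze=90)

```text
clock: 6.55
eef_pos: [498.0, 187.7, 56.2]
tcp_rot: [-3.141, 0.0, -1.462]
contact_force: [0.0, -0.3, 2.1]
opening: 0.113
```

Run:
```python
from h import *
s,d,T=wshot('w7'); print(s['clock'],s['eef_pos'],s['tcp_rot'],s['wrist_torque'],s['contact_force'],s['opening'])
cv2.imwrite('pics/w7c.png',cv2.resize(d['frame'][190:430,200:440,::-1],(600,600),interpolation=2))
```

```text
6.55 [498.04602922 187.68509068  56.16663574] [-3.14116115e+00  1.23791736e-04 -1.46236383e+00] [ 0.01639044  0.02276913 -0.05625219] [ 0.00794626 -0.32726259  2.09488215] 0.11302003449855186
```

View pics/w7c.png

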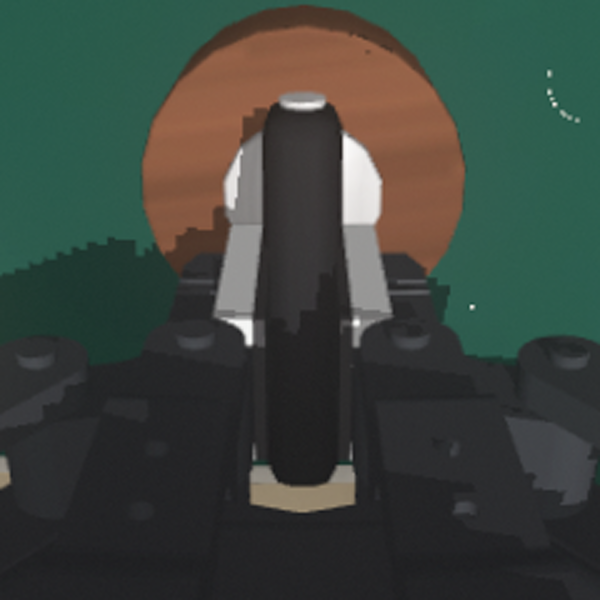

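Gripped: the bar is held mid-length between both pads. Lift it straight up.

servo_tool(rows=[[[0, 0, 0.5], 0, 0.4], [[0, 0, 1.5], 0, 0.4], [[0, 0, 2.0], 0, 0.4], [[0, 0, 2.0], 0, 0.4], [[0, 0, 2.0], 0, 0.4]])

```text
clock: 7.02
eef_pos: [497.3, 187.4, 136.7]
tcp_rot: [3.141, -0.0, -1.462]
contact_force: [0.4, 0.4, -0.6]
opening: 0.118
```

servo_tool(rows=[[[0, 0, 1.5], 0, 0.4], [[0, 0, 0.5], 0, 0.4], [[0, 0, 0], 0, 0.4]])

```text
clock: 7.27
eef_pos: [498.5, 187.8, 157.2]
tcp_rot: [-3.139, 0.001, -1.462]
contact_force: [0.3, -0.2, -1.9]
opening: 0.112
```

Run:
```python
from h import *
s,d,T=wshot('w8'); print(s['clock'],s['eef_pos'],s['tcp_rot'],s['wrist_torque'],s['contact_force'],s['opening'])
cv2.imwrite('pics/w8c.png',cv2.resize(d['frame'][130:430,170:470,::-1],(600,600),interpolation=2))
d=shot('scene','s8'); 
cv2.imwrite('pics/s8c.png',cv2.resize(d['frame'][220:420,180:380,::-1],(600,600),interpolation=2)[:600])
shot('top','t8')
```

```text
7.2667 [498.50315654 187.80147855 157.17965635] [-3.13943602e+00  5.21735273e-04 -1.46242637e+00] [0.00626008 0.0125468  0.02020228] [ 0.33223279 -0.17502648 -1.8638802 ] 0.11246398161659375
```

View pics/w8c.png

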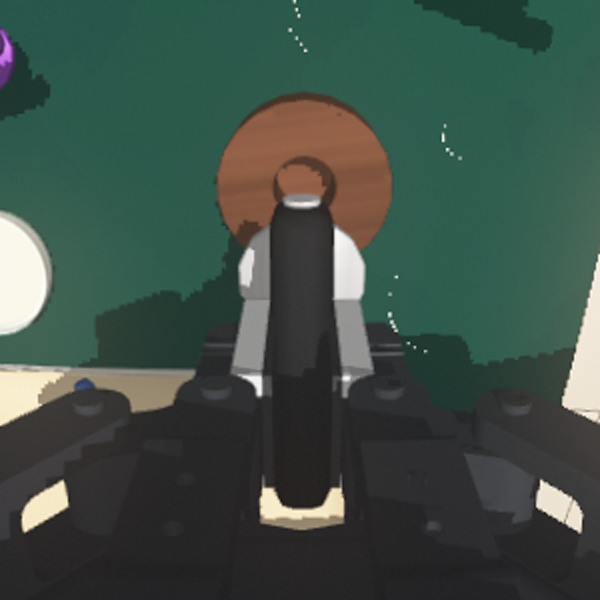

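View pics/s8c.png

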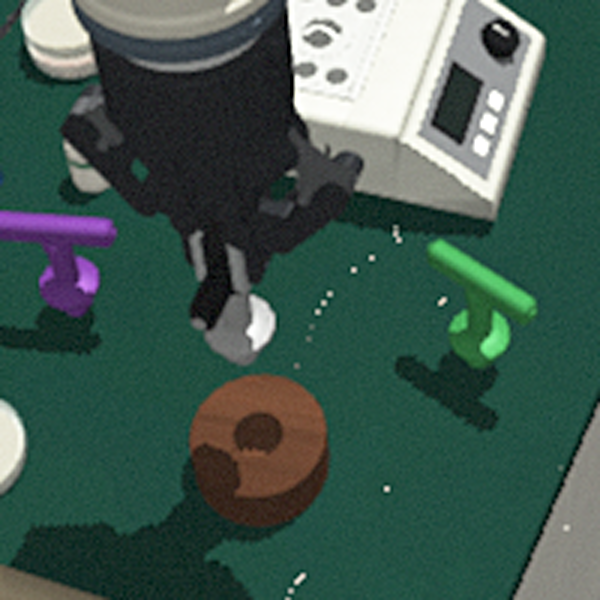

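Run:
```python
from h import *
d=dict(np.load('pics/w8.npz')); T=np.load('pics/w8_T.npz')['T']; Ti=np.linalg.inv(T)
cv2.imwrite('pics/w8d.png',cv2.resize(d['frame'][205:395,270:370,::-1],None,fx=6,fy=6,interpolation=2)[:600*2:1][:1140:2,::1][:600])
def tool(u,v,zt):
    w=d['hand_eye'][:3,:3]@wray(d,u,v); o=d['hand_eye'][:3,3]; return (o+w*(zt-o[2])/w[2]).round(2)
px=lambda a,b:(170+a*.5,130+b*.5)
# bar ends at top face z=-42 (bar top 98-> tool 56.2-98)
print('bar',tool(*px(302,199),-36),tool(*px(302,507),-36))
print('bar sides',tool(*px(271,290),-40),tool(*px(334,290),-40))
for z in(14,18): print('collar L/R',tool(*px(238,275),z),tool(*px(365,275),z))
D=cv2.resize(d['frame'][225:285,280:360,::-1],(800,600),interpolation=2); cv2.imwrite('pics/w8d.png',D)
W=d['depth']
for (u,v) in((295,265),(350,262),(345,250),(300,250)):
    w=wray(d,u,v); print(u,v,(d['hand_eye']@np.r_[w/w[2]*W[v,u],1])[:3].round(1))
```

```text
bar [ 33.51  -1.   -36.  ] [-35.73  -0.93 -36.  ]
bar sides [ 17.18  -6.72 -40.  ] [ 17.19   4.93 -40.  ]
collar L/R [  0.93 -17.69  14.  ] [ 0.95 15.49 14.  ]
collar L/R [ -0.5  -18.05  18.  ] [-0.47 15.85 18.  ]
295 265 [  2.3 -14.5  14.2]
350 262 [ 3.3 14.3 16. ]
345 250 [10.1 11.5 15.4]
300 250 [ 10.3 -11.8  14.7]
```

View pics/w8d.png

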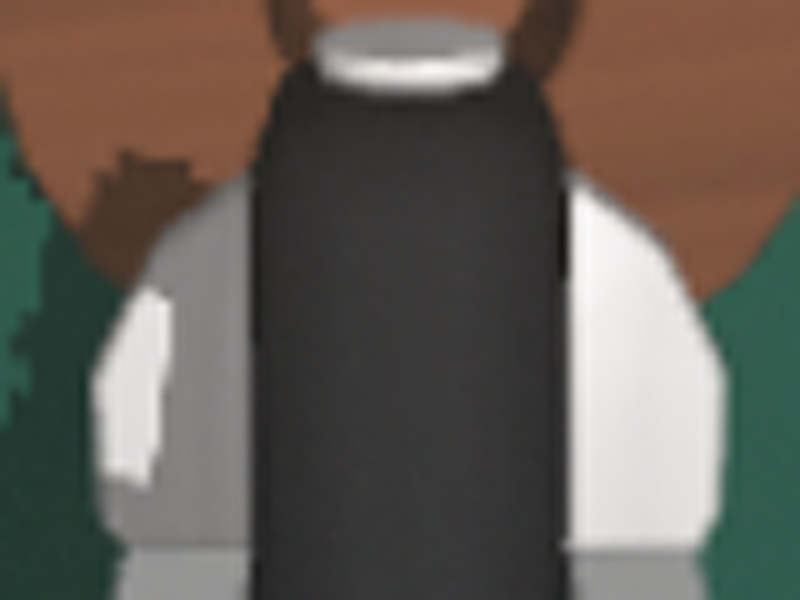

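Run:
```python
from h import *
from scipy.optimize import least_squares
d=dict(np.load('pics/w8.npz'))
def tool(d,u,v,zt):
    w=d['hand_eye'][:3,:3]@wray(d,u,v); o=d['hand_eye'][:3,3]; return (o+w*(zt-o[2])/w[2])
pts=[(248,175),(160,240),(95,380),(725,380),(700,300),(655,240),(575,178),(100,500),(722,490)]
q=np.array([tool(d,280+(a+.5)/10-.5,225+(b+.5)/10-.5,15)[:2] for a,b in pts])
f=least_squares(lambda p:np.hypot(q[:,0]-p[0],q[:,1]-p[1])-p[2],[0,0,17]); print(f.x,f.fun.round(1))
print('R17',least_squares(lambda p:np.hypot(q[:,0]-p[0],q[:,1]-p[1])-17,[0,0]).x)
d1=dict(np.load('pics/w1.npz'))
T=np.load('pics/w1_T.npz')['T']
pts=[(287,77),(190,132),(95,189),(457,375),(363,427),(270,479)]
q=np.array([tool(d1,265+(a+.5)/5-.5,160+(b+.5)/5-.5,145.2)[:2] for a,b in pts]); print('hole tool',q.mean(0))
L=np.array([-0.7,-1.0])
H=q.mean(0); dh=T[:3,:3]@np.r_[H-L,0]; print('move of tcp from w1 pose',dh, T[:3,3]+dh)
for yaw in(-1.883,-1.933):
    R=Ro.from_euler('xyz',[np.pi,0,yaw]).as_matrix(); print(yaw,'lifter offset world',R@np.r_[L,0],'TCP for hole', (T@np.r_[H,145.2,1])[:2]-(R@np.r_[L,0])[:2])
```

```text
[-4.82478384e-03 -1.21296581e+00  1.67848314e+01] [-0.1  0.2  0.   0.   0.2 -0.  -0.1 -0.1 -0.1]
R17 [-0.28720697 -1.22315139]
hole tool [ 0.69321446 -1.64521947]
move of tcp from w1 pose [ 1.09440030e-01 -1.53146256e+00 -9.39120421e-05] [581.68923551 -51.40222405 211.24298494]
-1.883 lifter offset world [ 1.16666858e+00  3.59004780e-01 -1.22464680e-16] TCP for hole [581.64399824 -51.45668583]
-1.933 lifter offset world [ 1.18315331e+00  3.00246991e-01 -1.22464680e-16] TCP for hole [581.62751352 -51.39792804]
```

servo_tool(rows=[[[1.0, -2.8, 0.2], -0.05, 0.4], [[1.2, -3.5, 0], -0.05, 0.4], [[1.2, -3.5, 0], -0.05, 0.4], [[1.2, -3.5, 0], -0.05, 0.4], [[1.2, -3.5, 0], -0.05, 0.4]])

```text
clock: 7.83
eef_pos: [555.3, 18.0, 156.6]
tcp_rot: [3.139, -0.0, -1.714]
contact_force: [1.3, 0.2, -0.5]
opening: 0.115
```

servo_tool(rows=[[[1.2, -3.5, 0], -0.05, 0.4], [[1.0, -2.4, 0], -0.06, 0.4], [[0.35, -1.2, 0], -0.06, 0.4], [[0, 0, 0], 0, 0.4], [[0, 0, 0], 0, 0.4]])

```text
clock: 8.25
eef_pos: [580.5, -51.8, 156.5]
tcp_rot: [3.139, -0.0, -1.883]
contact_force: [-0.2, -0.3, -1.2]
opening: 0.116
```

servo_tool(rows=[[[0, 0, 0], 0, 0.4], [[0, 0, 0], 0, 0.4]])

```text
clock: 8.42
eef_pos: [580.7, -50.3, 157.4]
tcp_rot: [3.14, -0.0, -1.88]
contact_force: [-0.4, -0.6, -1.5]
opening: 0.111
```

Run:
```python
from h import *
s,d,T=wshot('w9'); print(s['clock'],s['eef_pos'],s['tcp_rot'],s['wrist_torque'],s['contact_force'],s['qpos'])
cv2.imwrite('pics/w9c.png',cv2.resize(d['frame'][130:430,170:470,::-1],(600,600),interpolation=2))
d=shot('scene','s9'); 
cv2.imwrite('pics/s9c.png',cv2.resize(d['frame'][130:280,220:370,::-1],(600,600),interpolation=2)[:600])
d=shot('top','t9'); 
cv2.imwrite('pics/t9c.png',cv2.resize(d['frame'][160:290,270:400,::-1],(600,600),interpolation=2)[:600])
```

```text
8.4167 [580.71726361 -50.3210885  157.40812239] [ 3.14041470e+00 -4.74457513e-06 -1.88027198e+00] [-0.06381588 -0.01103129  0.02180226] [-0.39263408 -0.6363014  -1.52275135] [-8.91706884e-02  3.39007224e-01  1.77012853e+00  2.94226030e-04
  1.03360743e+00 -2.92143840e+00]
```

View pics/w9c.png

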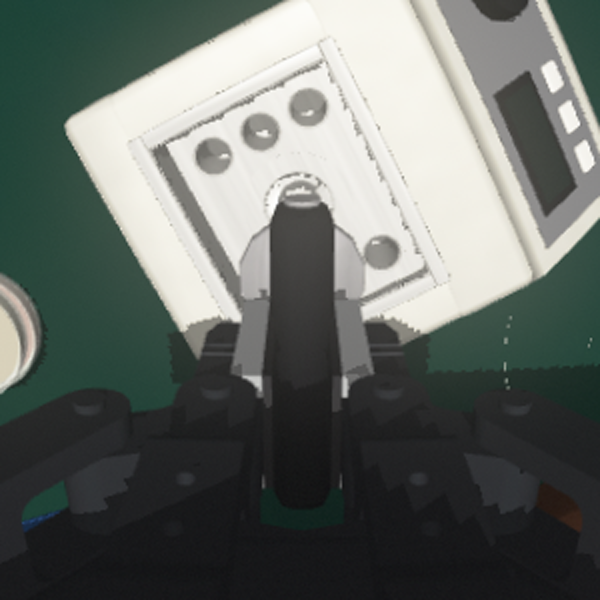

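View pics/s9c.png

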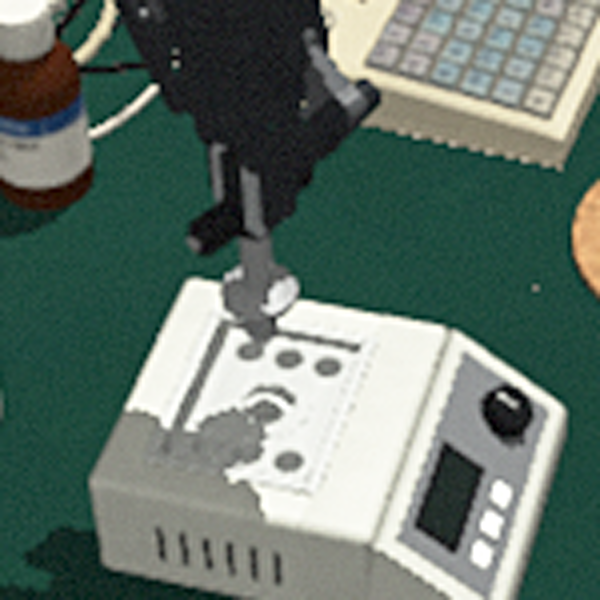

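Run:
```python
from h import *
d=dict(np.load('pics/w9.npz')); T=np.load('pics/w9_T.npz')['T']
W=lambda a,b:WP(d,T,170+(a+.5)/2-.5,130+(b+.5)/2-.5,66)[:2]
A1,A2,A3,B1=map(lambda p:W(*p),((309,107),(261,132),(213,155),(382,251)))
print(A1,A2,A3,B1); 
B2=B1+(A3-A1)/2; H=( (A1+A2+A3)/3+B2)/2; print('hole',H, np.linalg.norm(A1-B1))
L=np.array([-0.3,-1.1,46.]); print('lifter', (T@np.r_[L,1])[:3])
# scene: tip & hole; 
s=dict(np.load('pics/s9.npz')); print(P(s,220+265/4,130+338/4,111), P(s,220+266/4,130+410/4,66))
cl=cloud(s); X,Y,Z=cl[...,0],cl[...,1],cl[...,2]
k=(np.hypot(X-582,Y+51)<30)&(Z>105)&(Z<200)
for lo in range(105,160,4):
    q=cl[k&(Z>=lo)&(Z<lo+4)]
    if len(q): print(lo,len(q),q.min(0).round(1),q.max(0).round(1))
```

```text
[568.6521846  -83.63011139] [587.49437558 -80.3308106 ] [606.43962289 -77.77956071] [558.99795362 -24.94998194]
hole [582.71020023 -51.30243375] 59.46899837955283
lifter [581.80469535 -50.35406053 111.40685714]
[579.35239862 -48.02355685 111.        ] [580.20525657 -45.32066003  66.        ]
109 2 [580.7 -45.8 111.2] [582.1 -44.7 111.7]
113 2 [577.6 -47.8 113.2] [579.9 -44.8 115.1]
117 10 [575.4 -48.8 117.1] [584.  -40.8 120.2]
121 10 [575.3 -48.8 121.2] [589.2 -39.2 124.6]
125 10 [575.5 -43.4 125.2] [586.3 -37.5 128.6]
129 5 [575.4 -41.7 129.4] [582.1 -35.8 130.7]
133 2 [567.8 -46.4 135.8] [570.4 -40.2 136. ]
137 25 [566.1 -61.  137.4] [596.7 -31.2 141. ]
141 119 [565.3 -64.1 141.1] [598.6 -30.8 145. ]
145 39 [568.3 -56.3 145. ] [593.4 -33.2 148.2]
149 15 [575.2 -50.4 149.4] [586.2 -40.2 152.9]
153 15 [575.2 -47.8 153.3] [585.9 -41.  156.9]
157 14 [575.  -48.4 157.1] [585.1 -41.3 160.7]
```

View pics/t9c.png

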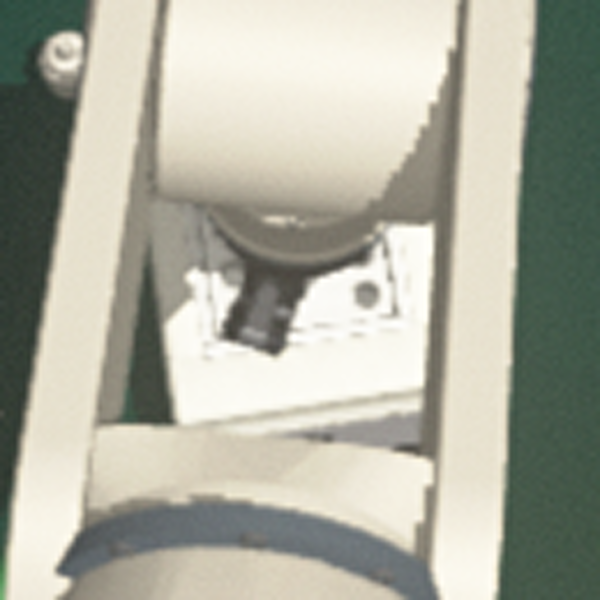

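Wrist and scene cameras agree that the lifter needs about +0.5 mm in x and -1.1 mm in y. I correct that and come down to just above the hole.

servo_tool(rows=[[[0.05, -0.11, -0.8], 0, 0.4], [[0, 0, -1.2], 0, 0.4], [[0, 0, -1.2], 0, 0.4], [[0, 0, -0.8], 0, 0.4], [[0, 0, 0], 0, 0.4]])

```text
clock: 8.98
eef_pos: [580.0, -52.3, 115.1]
tcp_rot: [3.137, -0.001, -1.882]
contact_force: [-0.4, -0.1, -0.7]
opening: 0.112
```

servo_tool(rows=[[[0, 0, 0], 0, 0.4], [[0, 0, 0], 0, 0.4]])

```text
clock: 9.15
eef_pos: [582.0, -52.5, 117.9]
tcp_rot: [3.141, -0.0, -1.882]
contact_force: [0.0, 0.7, -1.9]
opening: 0.115
```

Run:
```python
from h import *
s,d,T=wshot('w10'); print(s['clock'],s['eef_pos'],s['tcp_rot'],s['wrist_torque'],s['contact_force'])
cv2.imwrite('pics/w10c.png',cv2.resize(d['frame'][130:430,170:470,::-1],(600,600),interpolation=2))
d=shot('scene','s10'); 
cv2.imwrite('pics/s10c.png',cv2.resize(d['frame'][170:270,240:340,::-1],(600,600),interpolation=2)[:600])
```

```text
9.15 [581.98468621 -52.52541968 117.9077775 ] [ 3.14148834e+00 -2.34405633e-05 -1.88241053e+00] [ 0.05892976  0.06367478 -0.00700569] [ 0.01793418  0.6881844  -1.8711271 ]
```

View pics/w10c.png

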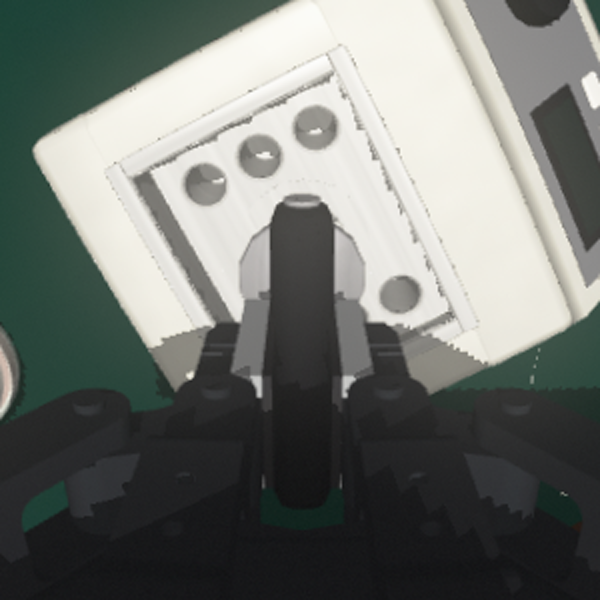

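View pics/s10c.png

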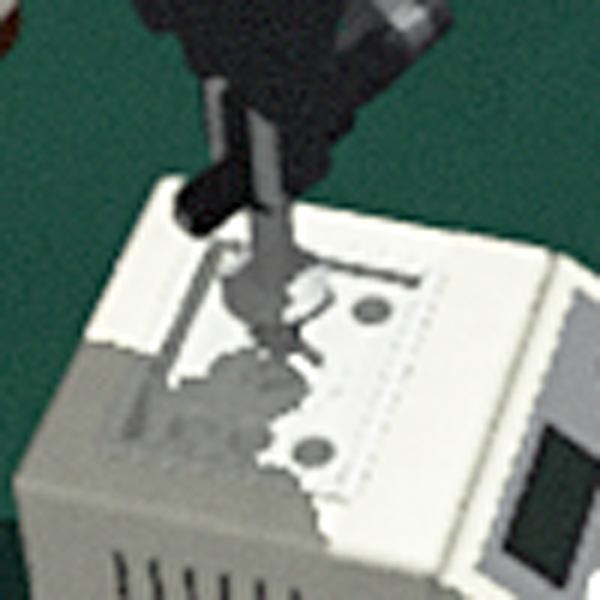

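Run:
```python
from h import *
d=dict(np.load('pics/w10.npz')); T=np.load('pics/w10_T.npz')['T']
W=lambda a,b:WP(d,T,170+(a+.5)/2-.5,130+(b+.5)/2-.5,66)[:2]
A1,A2,A3,B1=map(lambda p:W(*p),((315,127),(260,156),(206,184),(400,294)))
B2=B1+(A3-A1)/2; H=((A1+A2+A3)/3+B2)/2; print('hole',H, np.linalg.norm(A1-B1),np.linalg.norm(A1-A3))
for L in([-0.3,-1.1,46.],): print('lifter', (T@np.r_[L,1])[:3])
print(r.sense()['eef_pos'])
```

```text
hole [582.63486384 -51.16950198] 59.95741412914281 37.52503160698026
lifter [583.11879103 -52.57667798  71.90765599]
[582.30379298 -52.57194515 118.43954272]
```

servo_tool(rows=[[[0, 0, 0], 0, 0.4], [[0, 0, 0], 0, 0.4], [[0, 0, 0], 0, 0.4]])

```text
clock: 9.5
eef_pos: [582.1, -52.5, 118.3]
tcp_rot: [-3.141, 0.0, -1.882]
contact_force: [0.6, 0.4, -1.1]
opening: 0.116
```

servo_tool(rows=[[[-0.08, 0.1, -0.2], 0, 0.4], [[0, 0, -0.2], 0, 0.4], [[0, 0, -0.2], 0, 0.4], [[0, 0, 0], 0, 0.4], [[0, 0, 0], 0, 0.4]])

```text
clock: 9.92
eef_pos: [580.9, -51.5, 111.7]
tcp_rot: [3.141, -0.0, -1.882]
contact_force: [-0.4, -0.2, -1.5]
opening: 0.113
```

servo_tool(rows=[[[0, 0, -0.1], 0, 0.4], [[0, 0, -0.1], 0, 0.4], [[0, 0, 0], 0, 0.4], [[0, 0, 0], 0, 0.4]])

```text
clock: 10.25
eef_pos: [581.0, -51.5, 109.9]
tcp_rot: [3.142, -0.0, -1.882]
contact_force: [0.3, -0.1, -1.2]
opening: 0.113
```

servo_tool(rows=[[[0, 0, -0.1], 0, 0.4], [[0, 0, -0.1], 0, 0.4], [[0, 0, 0], 0, 0.4], [[0, 0, 0], 0, 0.4]])

```text
clock: 10.58
eef_pos: [581.0, -51.5, 107.9]
tcp_rot: [3.141, -0.0, -1.882]
contact_force: [0.7, 0.1, -1.2]
opening: 0.116
```

The tip is about 4 mm inside the hole without contact force. Keep lowering until thread rests on thread.

servo_tool(rows=[[[0, 0, -0.1], 0, 0.4], [[0, 0, -0.1], 0, 0.4], [[0, 0, 0], 0, 0.4], [[0, 0, 0], 0, 0.4]])

```text
clock: 10.92
eef_pos: [581.0, -51.5, 105.9]
tcp_rot: [3.141, -0.0, -1.882]
contact_force: [-0.3, -0.2, -1.0]
opening: 0.11
```

servo_tool(rows=[[[0, 0, -0.1], 0, 0.4], [[0, 0, -0.1], 0, 0.4], [[0, 0, 0], 0, 0.4], [[0, 0, 0], 0, 0.4]])

```text
clock: 11.25
eef_pos: [581.0, -51.5, 103.8]
tcp_rot: [3.141, -0.0, -1.882]
contact_force: [0.8, -0.3, -1.7]
opening: 0.116
```

servo_tool(rows=[[[0, 0, -0.1], 0, 0.4], [[0, 0, 0], 0, 0.4], [[0, 0, 0], 0, 0.4]])

```text
clock: 11.5
eef_pos: [581.0, -51.5, 102.9]
tcp_rot: [3.141, -0.0, -1.882]
contact_force: [-0.5, 0.1, -1.1]
opening: 0.113
```

servo_tool(rows=[[[0, 0, -0.1], 0, 0.4], [[0, 0, 0], 0, 0.4], [[0, 0, 0], 0, 0.4]])

```text
clock: 11.75
eef_pos: [581.0, -51.5, 101.9]
tcp_rot: [3.141, -0.0, -1.882]
contact_force: [-0.4, -0.7, -2.0]
opening: 0.113
```

servo_tool(rows=[[[0, 0, -0.1], 0, 0.4], [[0, 0, 0], 0, 0.4], [[0, 0, 0], 0, 0.4]])

```text
clock: 12.0
eef_pos: [581.0, -51.5, 100.9]
tcp_rot: [3.141, 0.0, -1.882]
contact_force: [-0.8, 0.4, -1.5]
opening: 0.113
```

servo_tool(rows=[[[0, 0, -0.1], 0, 0.4], [[0, 0, 0], 0, 0.4], [[0, 0, 0], 0, 0.4]])

```text
clock: 12.25
eef_pos: [581.0, -51.5, 99.9]
tcp_rot: [3.141, -0.0, -1.882]
contact_force: [-0.2, -0.0, -1.4]
opening: 0.111
```

servo_tool(rows=[[[0, 0, -0.1], 0, 0.4], [[0, 0, 0], 0, 0.4], [[0, 0, 0], 0, 0.4]])

```text
clock: 12.5
eef_pos: [581.0, -51.5, 98.9]
tcp_rot: [3.141, -0.0, -1.882]
contact_force: [-0.2, -0.5, -0.9]
opening: 0.115
```

servo_tool(rows=[[[0, 0, -0.1], 0, 0.4], [[0, 0, 0], 0, 0.4], [[0, 0, 0], 0, 0.4]])

```text
clock: 12.75
eef_pos: [581.0, -51.5, 97.9]
tcp_rot: [3.142, -0.0, -1.882]
contact_force: [-0.6, 0.5, -2.8]
opening: 0.112
```

servo_tool(rows=[[[0, 0, -0.1], 0, 0.4], [[0, 0, 0], 0, 0.4], [[0, 0, 0], 0, 0.4]])

```text
clock: 13.0
eef_pos: [581.0, -51.5, 96.9]
tcp_rot: [3.141, -0.0, -1.882]
contact_force: [-0.3, -0.2, -1.7]
opening: 0.11
```

servo_tool(rows=[[[0, 0, -0.1], 0, 0.4], [[0, 0, 0], 0, 0.4], [[0, 0, 0], 0, 0.4]])

```text
clock: 13.25
eef_pos: [581.0, -51.5, 95.9]
tcp_rot: [3.141, -0.0, -1.882]
contact_force: [-0.2, 0.7, -0.9]
opening: 0.11
```

servo_tool(rows=[[[0, 0, -0.1], 0, 0.4], [[0, 0, 0], 0, 0.4], [[0, 0, 0], 0, 0.4]])

```text
clock: 13.5
eef_pos: [581.0, -51.5, 94.9]
tcp_rot: [3.142, -0.0, -1.882]
contact_force: [-0.4, 0.2, -1.2]
opening: 0.112
```

Run:
```python
from h import *
s,d,T=wshot('w11'); print(s['clock'],s['eef_pos'],s['wrist_torque'],s['contact_force'])
a=cv2.resize(d['frame'][180:330,245:395,::-1],(400,400),interpolation=2)
d=shot('scene','s11'); 
cv2.imwrite('pics/s11c.png',np.hstack([a,cv2.resize(d['frame'][180:260,250:330,::-1],(400,400),interpolation=2)]))
W=cloud(d); k=(np.hypot(W[...,0]-582,W[...,1]+51)<19)&(W[...,2]>60)&(W[...,2]<90)
q=W[k]; print(np.histogram(q[:,2],bins=range(60,92,2)))
```

```text
13.5 [581.01611143 -51.49373846  94.88218268] [0.02807066 0.01206599 0.00829833] [-0.43522975  0.17198032 -1.17749859]
(array([ 0,  6, 20, 46, 17,  1,  2,  5, 19, 48, 48, 36, 17,  3,  7]), array([60, 62, 64, 66, 68, 70, 72, 74, 76, 78, 80, 82, 84, 86, 88, 90]))
```

View pics/s11c.png

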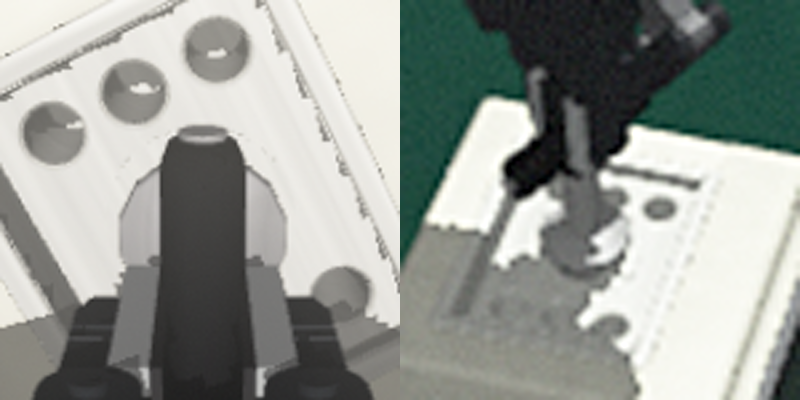

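servo_tool(rows=[[[0, 0, -0.1], 0, 0.4], [[0, 0, 0], 0, 0.4], [[0, 0, 0], 0, 0.4]])

```text
clock: 13.85
eef_pos: [581.1, -51.5, 94.0]
tcp_rot: [-3.141, 0.0, -1.882]
contact_force: [0.5, -0.1, -0.2]
opening: 0.114
```

servo_tool(rows=[[[0, 0, -0.05], 0, 0.4], [[0, 0, -0.05], 0, 0.4], [[0, 0, 0], 0, 0.4]])

```text
clock: 14.1
eef_pos: [581.6, -51.4, 93.8]
tcp_rot: [-3.141, 0.001, -1.883]
contact_force: [-1.5, 1.3, 7.1]
opening: 0.113
```

servo_tool(rows=[[[0, 0, -0.05], 0, 0.4], [[0, 0, 0], 0, 0.4], [[0, 0, 0], 0, 0.4]])

```text
clock: 14.35
eef_pos: [581.8, -51.4, 93.8]
tcp_rot: [-3.14, 0.001, -1.882]
contact_force: [-1.1, 1.8, 11.4]
opening: 0.117
```

Thread contact at eef z 94 (about 12 N). Start turning clockwise, following the lead.

servo_tool(rows=[[[0, 0, 0.03], -0.1, 0.4], [[0, 0, -0.02], -0.12, 0.4], [[0, 0, -0.03], -0.12, 0.4], [[0, 0, -0.03], -0.12, 0.4], [[0, 0, 0], 0, 0.4]])

```text
clock: 14.77
eef_pos: [581.3, -51.4, 92.2]
tcp_rot: [-3.141, 0.0, -2.348]
contact_force: [-0.9, -0.5, 2.4]
opening: 0.109
```

```bash
cat > st.py <<'E'
from h import *
s=r.sense(); print(round(s['clock'],2),s['eef_pos'].round(2),s['tcp_rot'].round(4),'M',s['wrist_torque'].round(3),'F',s['contact_force'].round(1),'q6',s['qpos'][5].round(3))
E
python3 st.py
```

```text
14.77 [581.31 -51.37  92.23] [-3.1414e+00  5.0000e-04 -2.3480e+00] M [ 0.134  0.268 -0.151] F [-0.9 -0.5  2.4] q6 -2.455
```

servo_tool(rows=[[[0, 0, 0], 0, 0.4]])

```text
clock: 14.85
eef_pos: [581.3, -51.3, 92.1]
tcp_rot: [-3.141, 0.001, -2.339]
contact_force: [3.0, 5.0, 1.0]
opening: 0.115
```

```bash
python3 st.py
```

```text
14.85 [581.28 -51.35  92.11] [-3.1414e+00  5.0000e-04 -2.3387e+00] M [ 1.183 -0.758 -0.038] F [3. 5. 1.] q6 -2.465
```

servo_tool(rows=[[[0, 0, -0.03], -0.12, 0.4], [[0, 0, -0.03], -0.12, 0.4], [[0, 0, -0.03], -0.12, 0.4], [[0, 0, -0.03], -0.12, 0.4]])

```text
clock: 15.18
eef_pos: [580.8, -51.5, 90.8]
tcp_rot: [3.141, -0.0, -2.824]
contact_force: [-0.1, 0.8, 2.1]
opening: 0.112
```

```bash
python3 st.py
```

```text
15.18 [580.85 -51.49  90.75] [ 3.1415e+00 -4.0000e-04 -2.8236e+00] M [ 0.186  0.027 -0.142] F [-0.1  0.8  2.1] q6 -1.98
```

servo_tool(rows=[[[0, 0, -0.03], -0.12, 0.4], [[0, 0, -0.03], -0.12, 0.4], [[0, 0, -0.03], -0.12, 0.4], [[0, 0, 0], 0, 0.4], [[0, 0, 0], 0, 0.4]])

```text
clock: 15.6
eef_pos: [581.0, -51.4, 89.9]
tcp_rot: [3.141, -0.0, 3.107]
contact_force: [-0.7, 2.1, 0.6]
opening: 0.118
```

```bash
python3 st.py
```

```text
15.6 [580.99 -51.37  89.88] [ 3.1414e+00 -2.0000e-04  3.1073e+00] M [ 0.382  0.135 -0.071] F [-0.7  2.1  0.6] q6 -1.627
```

servo_tool(rows=[[[0, 0, -0.03], -0.12, 0.4], [[0, 0, -0.03], -0.12, 0.4], [[0, 0, 0], 0, 0.4], [[0, 0, 0], 0, 0.4]])

```text
clock: 15.93
eef_pos: [581.0, -51.3, 89.3]
tcp_rot: [3.141, -0.0, 2.868]
contact_force: [-0.2, 3.3, 2.5]
opening: 0.112
```

```bash
python3 st.py
```

```text
15.93 [581.02 -51.34  89.28] [ 3.1414e+00 -2.0000e-04  2.8683e+00] M [0.543 0.231 0.152] F [-0.2  3.3  2.5] q6 -1.389
```

servo_tool(rows=[[[0, 0.02, -0.025], -0.1, 0.4], [[0, 0, -0.025], -0.1, 0.4], [[0, 0, 0], 0, 0.4], [[0, 0, 0], 0, 0.4]])

```text
clock: 16.27
eef_pos: [581.1, -51.2, 88.8]
tcp_rot: [3.141, -0.0, 2.668]
contact_force: [0.4, 2.2, -1.0]
opening: 0.106
```

```bash
cat > av.py <<'E'
from h import *
M=[];F=[]
for i in range(5):
    s=r.sense(); M.append(s['wrist_torque']);F.append(s['contact_force'])
    if i<4: eyes.grab_frame('wrist')
M=np.array(M); print(round(s['clock'],2),s['eef_pos'].round(2),'yaw',s['tcp_rot'][2].round(4),'Mz',M[:,2].round(3),'mean',M.mean(0).round(3),'F',np.mean(F,0).round(1),'q6',s['qpos'][5].round(3), 'tau6',s['joint_efforts'][5].round(3))
E
python3 av.py
```

```text
16.47 [581.07 -51.21  88.74] yaw 2.6641 Mz [-0.05   0.059 -0.014  0.077  0.036] mean [0.687 0.062 0.021] F [-0.1  3.1  0.6] q6 -1.184 tau6 -0.075
```

servo_tool(rows=[[[0, 0.02, -0.025], -0.1, 0.4], [[0, 0, -0.025], -0.1, 0.4], [[0, 0, 0], 0, 0.4], [[0, 0, 0], 0, 0.4]])

```text
clock: 16.8
eef_pos: [581.1, -51.1, 88.3]
tcp_rot: [3.141, 0.0, 2.465]
contact_force: [0.7, 3.0, -0.5]
opening: 0.113
```

```bash
python3 av.py
```

```text
17.0 [581.07 -51.12  88.25] yaw 2.4632 Mz [ 0.015  0.025 -0.008  0.087  0.054] mean [0.668 0.025 0.035] F [0.5 2.9 0.7] q6 -0.983 tau6 -0.048
```

servo_tool(rows=[[[0, 0, -0.02], -0.08, 0.4], [[0, 0, -0.02], -0.08, 0.4], [[0, 0, 0], 0, 0.4], [[0, 0, 0], 0, 0.4]])

```text
clock: 17.33
eef_pos: [581.3, -51.0, 88.0]
tcp_rot: [3.141, 0.0, 2.304]
contact_force: [1.2, 4.4, 0.9]
opening: 0.112
```

```bash
python3 av.py
```

```text
17.53 [581.35 -50.99  88.02] yaw 2.3025 Mz [-0.049 -0.058 -0.034 -0.042 -0.067] mean [ 0.949 -0.045 -0.05 ] F [0.9 4.1 1.8] q6 -0.822 tau6 -0.084
```

servo_tool(rows=[[[0, 0.03, 0], -0.06, 0.4], [[0, 0, 0], -0.06, 0.4], [[0, 0, 0], 0, 0.4], [[0, 0, 0], 0, 0.4]])

```text
clock: 17.87
eef_pos: [581.5, -50.6, 88.0]
tcp_rot: [3.141, 0.0, 2.182]
contact_force: [2.3, 5.9, 1.1]
opening: 0.115
```

```bash
python3 av.py
```

```text
18.07 [581.5  -50.6   87.98] yaw 2.1828 Mz [ 0.06  -0.008  0.016  0.025  0.047] mean [ 1.247 -0.25   0.028] F [2.3 4.8 1.2] q6 -0.702 tau6 0.025
```

servo_tool(rows=[[[0.06, 0.05, 0], -0.05, 0.4], [[0, 0, 0], -0.05, 0.4], [[0, 0, 0], 0, 0.4], [[0, 0, 0], 0, 0.4]])

```text
clock: 18.4
eef_pos: [581.8, -50.3, 87.9]
tcp_rot: [3.141, 0.0, 2.084]
contact_force: [1.7, 3.8, 1.4]
opening: 0.109
```

```bash
python3 av.py
```

```text
18.6 [581.77 -50.31  87.85] yaw 2.0821 Mz [0.069 0.062 0.078 0.114 0.073] mean [ 1.077 -0.17   0.079] F [2.  3.8 1.2] q6 -0.6 tau6 0.085
```

servo_tool(rows=[[[0.03, 0.03, 0], -0.05, 0.4], [[0, 0, 0], 0, 0.4], [[0, 0, 0], 0, 0.4]])

```text
clock: 18.85
eef_pos: [581.9, -50.2, 87.8]
tcp_rot: [-3.141, 0.0, 2.033]
contact_force: [2.3, 1.4, 0.2]
opening: 0.111
```

```bash
python3 av.py
```

```text
19.05 [581.88 -50.19  87.82] yaw 2.0318 Mz [0.222 0.207 0.257 0.236 0.316] mean [ 0.66  -0.058  0.248] F [2.  1.  0.5] q6 -0.549 tau6 0.252
```

The moment has climbed to about 0.25 N m (joint 6 effort 0.252), with the collar down at 136° of turn. That is hand-tight. Check visually, then draw up.

Run:
```python
from h import *
d=shot('scene','s12'); 
cv2.imwrite('pics/s12c.png',cv2.resize(d['frame'][170:290,230:380,::-1],(750,600),interpolation=2))
W=cloud(d); k=(np.hypot(W[...,0]-582,W[...,1]+51)<19)&(W[...,2]>60)&(W[...,2]<90)
q=W[k]; print(np.histogram(q[:,2],bins=range(60,92,2)))
```

```text
(array([ 0,  0, 20, 20, 15, 22, 43, 63, 26,  5,  5,  8,  3,  2,  2]), array([60, 62, 64, 66, 68, 70, 72, 74, 76, 78, 80, 82, 84, 86, 88, 90]))
```

View pics/s12c.png

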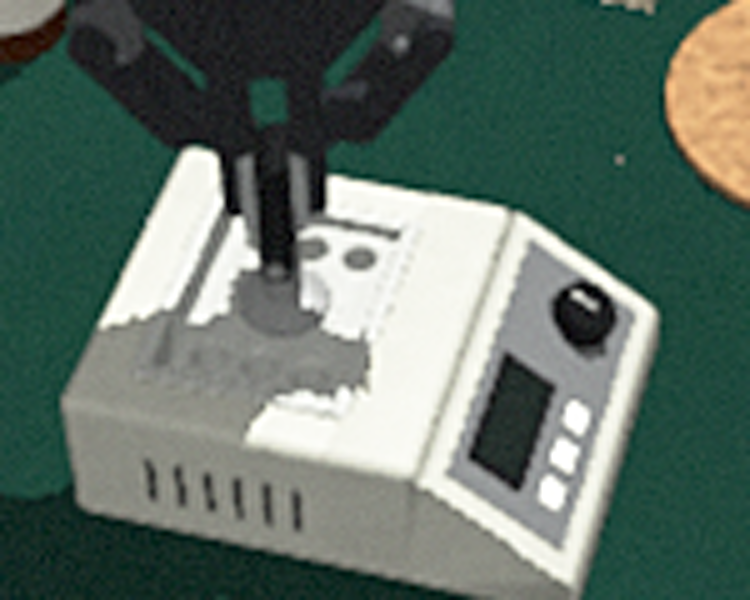

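The collar is on the block (its top is at z about 74). Now draw up slowly.

servo_tool(rows=[[[0, 0, 0.1], 0, 0.4], [[0, 0, 0.15], 0, 0.4], [[0, 0, 0.2], 0, 0.4], [[0, 0, 0.2], 0, 0.4]])

```text
clock: 19.43
eef_pos: [581.5, -50.0, 93.8]
tcp_rot: [-3.141, -0.0, 2.031]
contact_force: [3.3, 2.1, -11.4]
opening: 0.111
```

```bash
python3 st.py
```

```text
19.43 [581.47 -50.03  93.75] [-3.1405e+00 -4.0000e-04  2.0310e+00] M [ 0.339 -0.606  0.197] F [  3.3   2.1 -11.4] q6 -0.548
```

servo_tool(rows=[[[0, 0, 0.25], 0, 0.4], [[0, 0, 0.25], 0, 0.4], [[0, 0, 0.25], 0, 0.4], [[0, 0, 0.25], 0, 0.4]])

```text
clock: 19.77
eef_pos: [581.6, -50.1, 104.5]
tcp_rot: [-3.141, -0.0, 2.031]
contact_force: [1.6, 0.8, -10.6]
opening: 0.111
```

```bash
python3 st.py
```

```text
19.77 [581.57 -50.11 104.54] [-3.1409e+00 -2.0000e-04  2.0309e+00] M [ 0.175 -0.342  0.243] F [  1.6   0.8 -10.6] q6 -0.548
```

servo_tool(rows=[[[0, 0, 0.25], 0, 0.4], [[0, 0, 0.25], 0, 0.4], [[0, 0, 0.25], 0, 0.4], [[0, 0, 0.25], 0, 0.4]])

```text
clock: 20.1
eef_pos: [581.6, -50.0, 114.6]
tcp_rot: [-3.141, -0.0, 2.031]
contact_force: [0.4, 0.2, -10.9]
opening: 0.114
```

```bash
python3 st.py
```

```text
20.1 [581.61 -50.02 114.57] [-3.1410e+00 -2.0000e-04  2.0309e+00] M [ 0.18  -0.013  0.213] F [  0.4   0.2 -10.9] q6 -0.548
```

servo_tool(rows=[[[0, 0, 0.3], 0, 0.4], [[0, 0, 0.3], 0, 0.4], [[0, 0, 0.3], 0, 0.4], [[0, 0, 0.3], 0, 0.4], [[0, 0, 0.3], 0, 0.4]])

```text
clock: 20.52
eef_pos: [582.4, -49.9, 130.2]
tcp_rot: [3.141, 0.0, 2.03]
contact_force: [-1.3, 1.2, -5.7]
opening: 0.111
```

```bash
python3 st.py
```

```text
20.52 [582.36 -49.9  130.17] [3.1407e+00 2.0000e-04 2.0305e+00] M [0.373 0.081 0.09 ] F [-1.3  1.2 -5.7] q6 -0.548
```

servo_tool(rows=[[[0, 0, 0.4], 0, 0.4], [[0, 0, 0.6], 0, 0.4], [[0, 0, 0.8], 0, 0.4], [[0, 0, 0.8], 0, 0.4], [[0, 0, 0.6], 0, 0.4]])

```text
clock: 20.93
eef_pos: [582.6, -50.2, 162.9]
tcp_rot: [3.14, 0.001, 2.031]
contact_force: [0.2, 0.1, -4.3]
opening: 0.111
```

```bash
python3 av.py
python3 - <<'E'
from h import *
d=shot('scene','s13'); 
cv2.imwrite('pics/s13c.png',cv2.resize(d['frame'][130:290,230:430,::-1],(750,600),interpolation=2))
E
```

```text
21.13 [582.08 -50.03 161.61] yaw 2.0308 Mz [-0.018  0.036  0.004  0.029  0.007] mean [ 0.011 -0.019  0.012] F [ 0.3  0.1 -4.4] q6 -0.548 tau6 0.0
```

View pics/s13c.png

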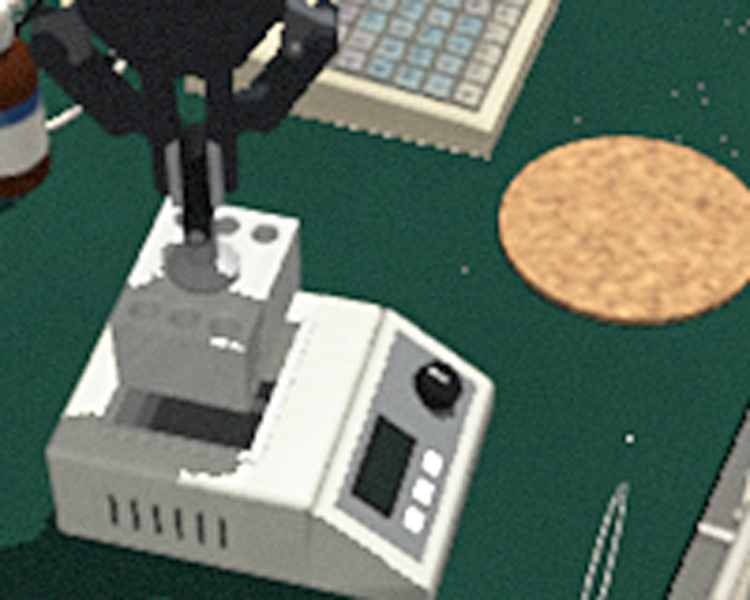

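The block hangs level, clear of the well. The mat's centre is at (448,-300). Carry it there.

servo_tool(rows=[[[-0.5, -1.0, 0], 0, 0.4], [[-1.0, -1.9, 0], 0, 0.4], [[-1.3, -2.4, 0], 0, 0.4], [[-1.3, -2.4, 0], 0, 0.4], [[-1.3, -2.4, 0], 0, 0.4]])

```text
clock: 21.6
eef_pos: [526.6, -152.2, 160.8]
tcp_rot: [-3.141, -0.0, 2.032]
contact_force: [1.1, -0.6, -5.1]
opening: 0.114
```

servo_tool(rows=[[[-1.3, -2.4, 0], 0, 0.4], [[-1.3, -2.4, 0], 0, 0.4], [[-1.3, -2.4, 0], 0, 0.4], [[-1.3, -2.4, 0], 0, 0.4], [[-1.3, -2.4, 0], 0, 0.4]])

```text
clock: 22.02
eef_pos: [461.4, -272.4, 161.0]
tcp_rot: [-3.141, -0.001, 2.031]
contact_force: [0.6, 0.6, -4.1]
opening: 0.109
```

servo_tool(rows=[[[-1.0, -1.9, 0], 0, 0.4], [[-0.5, -1.0, 0], 0, 0.4], [[0, 0, 0], 0, 0.4], [[0, 0, 0], 0, 0.4], [[0, 0, 0], 0, 0.4]])

```text
clock: 22.43
eef_pos: [448.0, -299.5, 161.1]
tcp_rot: [3.142, -0.001, 2.031]
contact_force: [0.2, -0.3, -5.0]
opening: 0.116
```

```bash
python3 st.py
```

```text
22.43 [ 447.96 -299.46  161.14] [ 3.1415e+00 -7.0000e-04  2.0307e+00] M [ 0.051 -0.01   0.032] F [ 0.2 -0.3 -5. ] q6 -1.052
```

Lower to just above the mat and check where the block is.

servo_tool(rows=[[[0, 0, -0.8], 0, 0.4], [[0, 0, -1.6], 0, 0.4], [[0, 0, -1.8], 0, 0.4], [[0, 0, -1.8], 0, 0.4], [[0, 0, -1.2], 0, 0.4]])

```text
clock: 22.85
eef_pos: [447.7, -298.6, 87.3]
tcp_rot: [-3.141, -0.002, 2.032]
contact_force: [-1.1, 0.1, -5.2]
opening: 0.117
```

servo_tool(rows=[[[0, 0, -0.6], 0, 0.4], [[0, 0, -0.2], 0, 0.4], [[0, 0, 0], 0, 0.4], [[0, 0, 0], 0, 0.4]])

```text
clock: 23.18
eef_pos: [448.6, -300.0, 81.9]
tcp_rot: [3.141, 0.001, 2.031]
contact_force: [0.7, -0.8, -4.5]
opening: 0.112
```

```bash
python3 st.py
python3 - <<'E'
from h import *
d=shot('scene','s14'); W=cloud(d)
cv2.imwrite('pics/s14c.png',cv2.resize(d['frame'][80:240,310:510,::-1],(750,600),interpolation=2))
k=(np.hypot(W[...,0]-448,W[...,1]+300)<65)
q=W[k&(W[...,2]>50)&(W[...,2]<64)]; print(len(q),np.median(q[:,2]),cv2.minAreaRect(q[:,:2].astype(np.float32)))
q=W[k&(W[...,2]>14)&(W[...,2]<62)]; print(len(q),cv2.minAreaRect(q[:,:2].astype(np.float32)), np.percentile(q[:,2],[0,2,5]))
E
```

```text
23.18 [ 448.55 -300.04   81.86] [3.1412e+00 8.0000e-04 2.0313e+00] M [-0.013 -0.077  0.04 ] F [ 0.7 -0.8 -4.5] q6 -1.053
761 60.09671797988142 ((449.9015808105469, -298.6728820800781), (64.21073913574219, 91.49163818359375), 9.219118118286133)
1027 ((449.9864196777344, -298.61468505859375), (64.22919464111328, 91.57047271728516), 9.06052303314209) [14.03815507 17.78816317 20.55899353]
```

View pics/s14c.png

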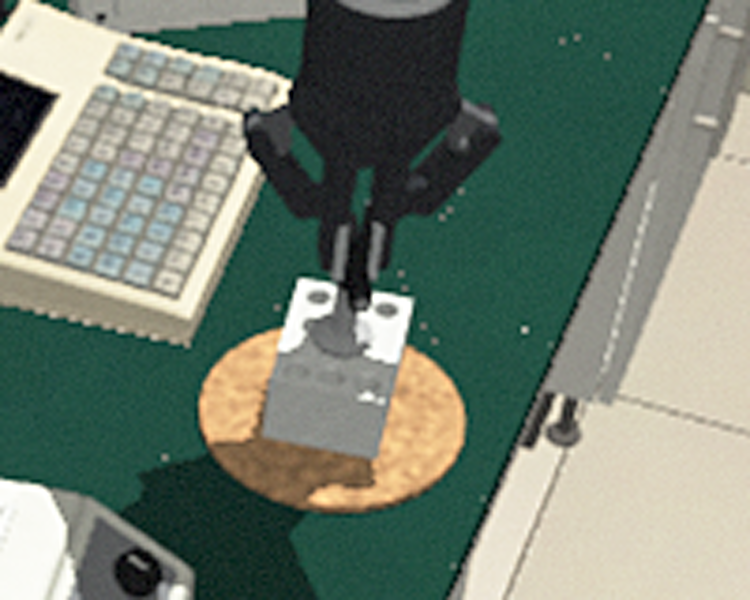

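The block is centred over the mat to within a couple of mm. Set it down.

servo_tool(rows=[[[-0.1, -0.1, -0.3], 0, 0.4], [[0, 0, -0.3], 0, 0.4], [[0, 0, -0.2], 0, 0.4], [[0, 0, 0], 0, 0.4]])

```text
clock: 23.57
eef_pos: [447.0, -301.2, 73.2]
tcp_rot: [3.141, 0.0, 2.031]
contact_force: [-0.4, -0.1, -4.0]
opening: 0.113
```

servo_tool(rows=[[[0, 0, -0.1], 0, 0.4], [[0, 0, 0], 0, 0.4], [[0, 0, 0], 0, 0.4]])

```text
clock: 23.82
eef_pos: [447.4, -301.4, 72.8]
tcp_rot: [3.141, 0.001, 2.031]
contact_force: [-0.2, -0.9, 1.2]
opening: 0.11
```

servo_tool(rows=[[[0, 0, -0.1], 0, 0.4], [[0, 0, 0], 0, 0.4], [[0, 0, 0], 0, 0.4]])

```text
clock: 24.07
eef_pos: [447.9, -301.9, 72.4]
tcp_rot: [3.141, 0.002, 2.031]
contact_force: [-0.1, -3.4, 6.2]
opening: 0.115
```

servo_tool(rows=[[[0, 0.02, 0.05], 0, 0.4], [[0, 0, 0], 0, 0.4], [[0, 0, 0], 0, 1.6], [[0, 0, 0], 0, 3.0], [[0, 0, 0], 0, 4.0]])

```text
clock: 24.48
eef_pos: [446.6, -300.4, 71.5]
tcp_rot: [-3.141, -0.001, 2.031]
contact_force: [-0.2, -0.3, 0.9]
opening: 0.457
```

servo_tool(rows=[[[0, 0, 0], 0, 4.0], [[0, 0, 0], 0, 4.0], [[0, 0, 0.5], 0, 4.0], [[0, 0, 1.5], 0, 4.0], [[0, 0, 2.5], 0, 4.0]])

```text
clock: 24.9
eef_pos: [445.4, -299.8, 115.6]
tcp_rot: [-3.139, -0.004, 2.031]
contact_force: [0.5, 0.4, -0.2]
opening: 0.468
```

servo_tool(rows=[[[0, 0, 3], 0, 4.0], [[0, 0, 3], 0, 4.0], [[0, 0, 2], 0, 4.0], [[0, 0, 0], 0, 4.0], [[0, 0, 0], 0, 4.0]])

```text
clock: 25.32
eef_pos: [447.6, -301.2, 198.2]
tcp_rot: [3.14, 0.002, 2.031]
contact_force: [-0.2, 0.4, -0.7]
opening: 0.468
```

```bash
python3 st.py
python3 - <<'E'
from h import *
d=shot('scene','s15'); W=cloud(d)
cv2.imwrite('pics/s15.png',d['frame'][:,:,::-1])
c=cv2.resize(d['frame'][80:240,310:510,::-1],(400,320),interpolation=2)
k=(np.hypot(W[...,0]-448,W[...,1]+300)<65)
q=W[k&(W[...,2]>44)&(W[...,2]<53)]; print(len(q),np.median(q[:,2]),cv2.minAreaRect(q[:,:2].astype(np.float32)))
q=W[k&(W[...,2]>102)&(W[...,2]<125)]; print('bar',len(q),q[:,2].max(),cv2.minAreaRect(q[:,:2].astype(np.float32)))
s,d,T=wshot('w15')
cv2.imwrite('pics/f15.png',np.hstack([c,cv2.resize(d['frame'][:,:,::-1],(400,320))]))
E
```

```text
25.32 [ 447.56 -301.18  198.23] [3.1402e+00 2.4000e-03 2.0308e+00] M [ 0.018  0.025 -0.02 ] F [-0.2  0.4 -0.7] q6 -1.055
647 50.42717253943363 ((449.0809631347656, -302.568603515625), (64.22409057617188, 90.63876342773438), 8.765548706054688)
bar 171 117.28792265617278 ((448.42791748046875, -300.08538818359375), (12.95158576965332, 68.81288146972656), 26.4100284576416)
```

View pics/f15.png

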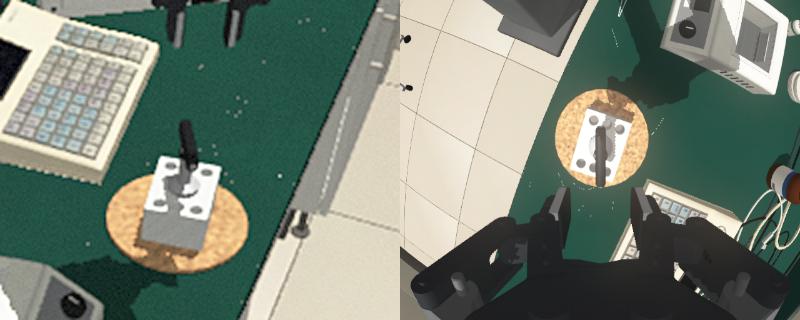

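View pics/s15.png

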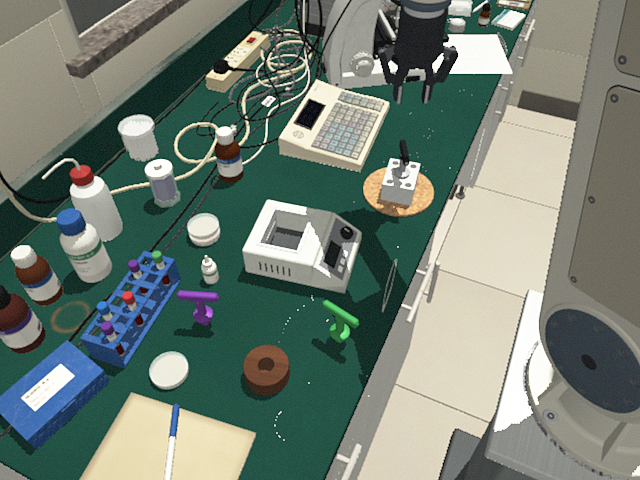

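The block stands flat on the mat (top at z about 50), centred to within about 2 mm. The bar still points the same way relative to the block, and the bystanders and look-alikes are where they were. Hand in.

Run:
```python
from h import *
print(r.sign_off(), r.sense()['clock'])
```

```text
the job is handed in; nothing more can be done
the job is handed in; nothing more can be done
```

The job is handed in. The block stands on the cork mat with the lifter screwed in, and the whole run took about 25 s of the 72 s allowed.

**What I did:**
- I took the black lifter from the wooden stand and lowered it into the tapped hole until thread rested on thread.
- I turned it clockwise about 136° until the collar was down and the moment read about 0.25 N m. The joint 6 effort agreed at 0.252 N m.
- I drew the block straight up with about 11 N and small side forces, carried it to the mat, set it down, let go and moved clear.

**Last checks:**
- The scene camera shows the block upright, its top at z about 50 mm. Its middle is at about (449, -302) against the mat's (448, -300).
- The bar kept its angle to the block, so the lifter had not turned. I did not test the tightness again after setting the block down.
- The dropper bottle, tweezers, glass dish and the green and purple look-alikes looked unmoved in that picture.

**What disagreed:**
- The wrist and scene cameras both showed the fingertips about 30 mm behind the reported TCP, where the interface text says 11 mm ahead. My first grasp height was therefore too high. I saw this before the fingers touched anything and set the grasp by the pictures.
- The cameras differed from each other by 1 to 3 mm in y. I split the difference at the hole, and the rod went in without side contact.

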